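Dry a batch of washed relays on the warming plate

TASK

First turn the heat controller's dial back to its zero stop; then slide the pan of dried terminal blocks from the middle heating place of the warming plate onto the free side place (the one with the cross), and put every yellow relay from the bench into the empty pan where it stands, in either order. Only then slide the relay pan squarely onto the middle heating place, and when it stands there turn the dial up until its pointer faces the index tab. Slide the pans, never lift or tip them; keep the blocks in their pan, and leave the contactor and the tape roll alone.

Things in the scene. Friction and masses are not known exactly. Their poses are not given: they have to be found in the camera images.
- heat_place (a point): centre of the middle (heating) place on top of the warming plate, marked with three concentric circles. The plate is a fixed aluminium slab 124 mm deep (x) by 372 mm wide (y), top 25 mm above the bench; three places in a row 120 mm apart along the plate's y, each outlined by a circle of diameter 117 mm. The axes are the plate's: x away from the robot, y to the left along the row
- rest_place (a point): centre of the side place that is free at the start, marked with a flat engraved cross (40 mm), on the plate's top; it is the left or the right end place
- empty_pan_centre (a point): the empty pan, on the end place opposite the cross at the start: round open steel pan, outside diameter 110 mm, inside 104 mm, 28 mm high, floor 4 mm thick, 0.25 to 0.5 kg; the point lies on its axis 14 mm above its underside; its x axis points away from its handle. It has an upright black handle on the rim
- empty_pan_handle (a point): centre of the grip of that pan's handle: an upright bar 14 mm wide (pan's y) and 18 mm deep (pan's x), standing on the rim, its top 12 mm above this point and the rim 16 mm below it; this point lies 61 mm from the pan's axis towards the pan's -x (robot side at the start) and 44 mm above the pan's underside
- full_pan_centre (a point): the full pan with two grey terminal blocks in it, on the middle place at the start: round open steel pan, outside diameter 110 mm, inside 104 mm, 28 mm high, floor 4 mm thick, 0.25 to 0.5 kg; the point lies on its axis 14 mm above its underside; its x axis points away from its handle. It has an upright black handle on the rim
- full_pan_handle (a point): centre of the grip of that pan's handle: an upright bar 14 mm wide (pan's y) and 18 mm deep (pan's x), standing on the rim, its top 12 mm above this point and the rim 16 mm below it; this point lies 61 mm from the pan's axis towards the pan's -x (robot side at the start) and 44 mm above the pan's underside
- empty_pan: the empty pan, origin at the centre of its underside, axes as above
- full_pan: the full pan, origin at the centre of its underside, axes as above
- relay0_centre (a point): plug-in relay, an upright yellow box 28 x 16 mm (its x and y) ; its cover looks 27 mm tall but it is solid up to 35 mm, 30 g; the point is its centre, 17.5 mm above its underside; z up its height. One of 2 to 4 relays (absent ones are None); it starts upright on the bench in front of the warming plate, turned any way
- relay1_centre (a point): plug-in relay, an upright yellow box 28 x 16 mm (its x and y) ; its cover looks 27 mm tall but it is solid up to 35 mm, 30 g; the point is its centre, 17.5 mm above its underside; z up its height. One of 2 to 4 relays (absent ones are None); it starts upright on the bench in front of the warming plate, turned any way
- relay2_centre (a point): plug-in relay, an upright yellow box 28 x 16 mm (its x and y) ; its cover looks 27 mm tall but it is solid up to 35 mm, 30 g; the point is its centre, 17.5 mm above its underside; z up its height. One of 2 to 4 relays (absent ones are None); it starts upright on the bench in front of the warming plate, turned any way
- relay3_centre (a point): plug-in relay, an upright yellow box 28 x 16 mm (its x and y) ; its cover looks 27 mm tall but it is solid up to 35 mm, 30 g; the point is its centre, 17.5 mm above its underside; z up its height. One of 2 to 4 relays (absent ones are None); it starts upright on the bench in front of the warming plate, turned any way
- block0_centre (a point): centre of a grey rail terminal block 10 x 48 x 36 mm, 14 g, that lies or stands in the full pan and stays in it
- block1_centre (a point): centre of a grey rail terminal block 10 x 48 x 36 mm, 14 g, that lies or stands in the full pan and stays in it
- dial (a joint): angle of the dial on the heat controller, 0 to 3.0 rad, growing clockwise seen from above; stays where it is left (friction 0.04 N m). At 0 there is a stop (off) and the pointer faces the controller's far side. The controller is a fixed grey box 84 x 80 mm, 32 mm high, in front of one end of the warming plate, left or right; its far-near side is 84 mm
- dial_grip (a point): on the dial's upright axis, 54 mm above the bench, in the dial's grip: an upright bar 36 mm long (this point's x) and 11 mm wide (its y), whose top is 63 mm and foot 37 mm above the bench, over a skirt disc of 47 mm diameter. x points to the pointer end
- dial_pointer (a point): tip of the dial's white pointer line, 20 mm from the axis
- index (a joint): angle of the index ring round the dial, same zero and sense as the dial: the dial is set when both angles are equal. The ring is stiff and out of the fingers' reach; it differs from start to start
- index_tab (a point): the small white tab on the index ring, 30 mm from the dial's axis; x points outward
- contactor: black and white contactor 78 x 45 x 78 mm standing on the bench to the right; origin under its centre; not to be moved
- tape: black tape roll, diameter 67 mm, 19 mm high, lying in front of the end of the plate opposite the controller; origin under its centre; not to be moved

How it is judged:
By the outcome, as a careful person would: the job done as asked, in the order asked, and still so for the second after the job is handed in, with the robot touching nothing.
Of relay0, relay1, relay2, relay3 only 2 to 4 are there at a start; the rules pass over those that are not, and their reading is None.
At some moment in a run one of relay0, relay1, relay2, relay3 may be knocked a few centimetres aside while the robot is not near it.
Once in a run the grip may slacken for a moment while it holds something.
It also fails if it takes over 210 s, if anything falls off the work surface, if the arm or the gripper's body presses on something with over 40 N, if the wrist force passes 120 N, or if a joint passes its speed limit or range.

ROBOT

A 6-joint arm with a two-finger parallel gripper is mounted at the origin on a cart in front of the work surface, level with it; the furniture and walls round the work are solid. World frame = base frame: x ahead of the robot, y to its left, z up, the work surface at z = 0. Lengths are in m, angles in degrees, forces in N, time in s.
With the tool pointing down it reaches from about 0.35 to 0.975 m from the base axis. Payload 7.1 kg.
Tool frame: the origin (TCP) lies between the finger pads; the fingertips stand 17 mm ahead of it and the grasp point (between the pads) lies 2 mm behind it (manip.tip_extent is the distance from the TCP to the fingertips, in m); y points along the fingers, z is the direction in which the jaws open and shut, and the axes are right-handed (so a half turn about y gives the same grasp; the last joint's range is limited). The gripper opens to 88 mm and grips with 3 to 60 N. Pads are 20 mm wide; open, the fingers measure 115 mm over their backs; the gripper's body (75 mm by 178 mm) begins 61 mm behind the grasp point.
Start: joints at [73.453, 24.242, 93.386, -0, 62.372, -1.089], TCP at [0.167, 0.602, 0.24] pointing down, gripper open.
Joint ranges: [-172.04, 172.04], [-51.8, 120.97], [4.93, 147.93], [-75.15, 255.16], [6.16, 154.13], [-145.62, 145.62]. Speed limits (degrees/s): [136.94, 136.94, 172.46, 180, 180, 180].

INTERFACE

Orientations are given as a 3x3 rotation matrix whose columns are the frame's x, y, z axes.
In Python, from rig import manip gives the robot as it stands. The module is installed in compiled form; this text tells all that it offers.
- The arm moves only by the tool play_rows, never from a script. Its argument "rows" is a list of rows, each a list of 5 numbers: the shift along the tool's x, y, z in units of 40 mm (1.0 is 40 mm), then the turn about the tool's y in units of 6 degrees (1.0 is 6 degrees), then the finger opening in mm, from 0 to 87.8. In form: [[tx, ty, tz, twist, hand], ...]. A call has 1 to 12 rows; each row shifts and turns the commanded pose from where the row before left it, along the tool's axes as they then stand; what a row does not reach is not made up. A row lasts 1/12 s, in which the tool goes at most 41.7 mm and 7.16 degrees, less where a joint would pass 70% of its speed; a pose out of reach is approached as far as the arm can. A call is refused whole if a number of a shift passes 1 or a number of a turn 1, either way. A call with a gripper value outside its range is refused whole. The fingers move at their own pace and stop on an object; "force" is the grip in N (left out, the last holds). Time passes only in rows, so rows that do not move let the fingers close. It gives the time, the measured TCP pose, the force and the opening at its end, in the units of the state.
- manip.get_obs(): the state, without advancing time (a new reading comes with each control period).
- manip.get_image(name): name is "scene" or "side" or "wrist"; returns a dict with "frame" (420x560x3 uint8, red, green, blue), "range_z" (420x560 float32, m along the optical axis (not along the pixel's ray), 0 where there is no reading), "camera_matrix" (3x3 intrinsics, pixels), "R" (3x3) and "t" (3): a world point X has camera coordinates R X + t; the wrist camera has in their place "T_tool_cam" (4x4, takes a point from camera to tool coordinates, whose origin is the TCP and whose axes are the tool frame's). Camera axes: x right, y down, z forward; pixel columns grow to the right and rows downward; lengths in m; the calibration is good to about 2 mm. A picture is of the moment at which its call begins: read the wrist's pose just before it.
- manip.job_done(): hands the job in, once; it reports no verdict.
The state is a dict: "clock": time; "joint_positions": joint angles; "dq": joint speeds; "joint_efforts": joint torques, N m; "ee_pos": TCP position; "orientation": TCP orientation; "contact_force": force on the tool from outside, world axes, zero at the start; "moment": the same for the moment, N m; "opening": finger opening in m.
Only numpy, scipy, OpenCV 4.12 (cv2) and the standard library are available. Lean on these libraries where they do the work, as an engineer would, in place of code of your own. Each camera call takes 0.05 s, during which the arm holds its last target.

## Working session

There is one attempt and no reset: what is moved stays moved. The work goes in short steps, Python scripts to look and compute and a tool call to move; the robot and the scene stay as the last step left them, time stands still between calls to the robot, and variables do not carry over. Pictures are saved under pics/ and viewed, and the job is handed in when it is done.

Besides the shell and the picture viewer there is one more tool, called after "Emit:" as a command line: name --pt "numbers of a row" for each row, then --argument value for the rest. play_rows: Moves the arm, as the interface text tells. Its arguments: {"type":"object","properties":{"rows":{"type":"array","items":{"type":"array","items":{"type":"number"}}},"force":{"type":"number"}},"required":["rows"]}

```bash
mkdir -p pics; ls; cat > h.py <<'E'
import numpy as np, cv2
from rig import manip
def shot(name,fn):
    o=manip.get_obs(); d=manip.get_image(name)
    cv2.imwrite('pics/'+fn,cv2.cvtColor(d['frame'],cv2.COLOR_RGB2BGR))
    np.savez('pics/'+fn+'.npz',**{k:v for k,v in d.items()},ee=o['ee_pos'],Ro=o['orientation'])
    return d,o
E
python3 - <<'E'
from h import *
for n in ['scene','side','wrist']:
    d,o=shot(n,n+'0.png')
    if 'R' in d: print(n,-d['R'].T@d['t'],d['R'])
    else: print(d['T_tool_cam'])
    print(d['camera_matrix'])
print(o)
E
```

```text
pics
scene [0.02252696 0.16805282 0.77477583] [[-0.61889635 -0.78546961 -0.00219194]
 [-0.59164846  0.46801041 -0.65644372]
 [ 0.51664244 -0.40497376 -0.75437182]]
[[407.24849383   0.         284.32319836]
 [  0.         407.24849383 215.20992405]
 [  0.           0.           1.        ]]
side [0.24971933 0.53140502 0.43676144] [[-0.956472   -0.29129863 -0.01750471]
 [-0.10977349  0.41471988 -0.9033035 ]
 [ 0.27039062 -0.86206295 -0.42864482]]
[[459.93724915   0.         279.14165797]
 [  0.         459.93724915 208.40264025]
 [  0.           0.           1.        ]]
[[ 6.98931951e-04  9.66840647e-01  2.55379472e-01 -7.03751234e-02]
 [-5.98200817e-04 -2.55379085e-01  9.66840817e-01 -1.43992218e-01]
 [ 9.99999577e-01 -8.28524147e-04  3.99872263e-04 -4.42273087e-04]
 [ 0.00000000e+00  0.00000000e+00  0.00000000e+00  1.00000000e+00]]
[[370.1379421    0.         273.89777747]
 [  0.         370.1379421  209.59167427]
 [  0.           0.           1.        ]]
{'clock': 0.1, 'joint_positions': array([ 7.34529492e+01,  2.42764821e+01,  9.34261775e+01,  2.01291700e-03,
        6.23721486e+01, -1.08872247e+00]), 'dq': array([ 0.04214949, -0.03238688, -0.06314371, -0.06128191, -0.05930834,
       -0.01961654]), 'joint_efforts': array([ 1.68750821e-04, -5.45615888e+01, -2.74325931e+01,  6.44656294e-02,
        1.87730254e-02,  1.25203459e-05]), 'ee_pos': array([0.16642038, 0.60195158, 0.23902434]), 'orientation': array([[ 9.63820204e-01, -4.01689355e-04,  2.66552909e-01],
       [-2.66553206e-01, -1.24271205e-03,  9.63819404e-01],
       [-5.59074842e-05, -9.99999147e-01, -1.30482256e-03]]), 'contact_force': array([-0.95724275,  0.13631441,  0.24109417]), 'moment': array([-0.02129155,  0.00655626,  0.00339539]), 'opening': 0.08810302761391706}
```

View pics/scene0.png

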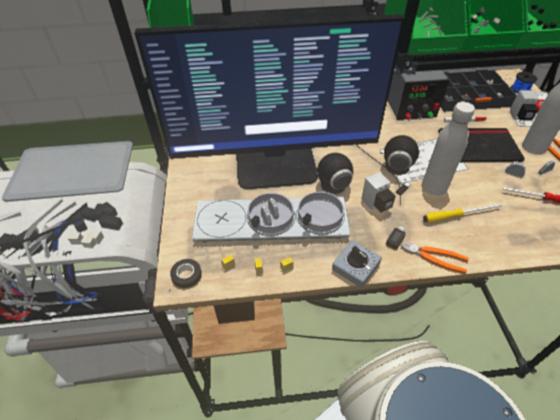

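View pics/side0.png

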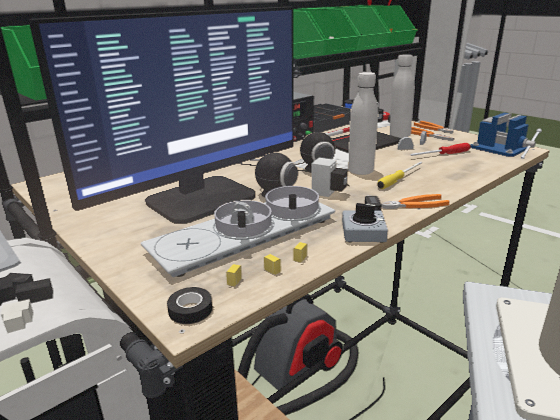

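View pics/wrist0.png

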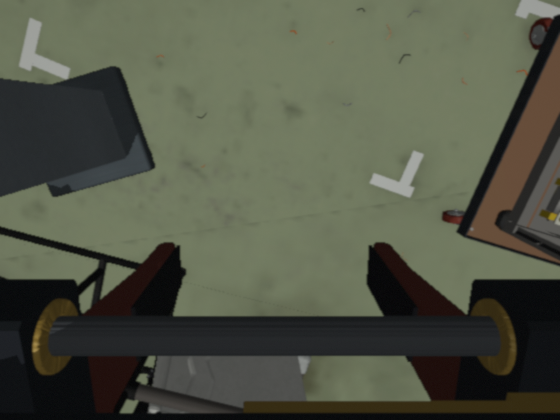

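The scene shows the cross place on the left (about 221,218), the full pan in the middle (271,213), the empty pan on the right (322,212), the controller at (357,262), the tape at (186,272) and three yellow relays near (228,262), (258,266) and (287,265). Next I'll measure them.

```bash
cat >> h.py <<'E'
def ray(d,u,v):
    K=d['camera_matrix']; p=np.array([(u-K[0,2])/K[0,0],(v-K[1,2])/K[1,1],1.])
    if 'R' in d: return -d['R'].T@d['t'], d['R'].T@p
    T=d['T_tool_cam']; Ro=d['Ro']; ee=d['ee']
    return Ro@T[:3,3]+ee, Ro@(T[:3,:3]@p)
def onz(d,u,v,z):
    c,r=ray(d,u,v); return c+r*(z-c[2])/r[2]
def cloud(d):
    K=d['camera_matrix']; h,w=d['range_z'].shape
    u,v=np.meshgrid(np.arange(w),np.arange(h)); Z=d['range_z'].astype(float)
    P=np.stack([(u-K[0,2])/K[0,0]*Z,(v-K[1,2])/K[1,1]*Z,Z],-1)
    if 'R' in d: W=(P-d['t'])@d['R']
    else:
        T=d['T_tool_cam']; W=((P@T[:3,:3].T+T[:3,3])@d['Ro'].T)+d['ee']
    W[Z<=0]=np.nan
    return W
def load(fn):
    return dict(np.load('pics/'+fn+'.npz'))
def yellow(d):
    hsv=cv2.cvtColor(d['frame'],cv2.COLOR_RGB2HSV)
    return ((hsv[...,0]>20)&(hsv[...,0]<35)&(hsv[...,1]>150)&(hsv[...,2]>90)).astype(np.uint8)
E
python3 - <<'E'
from h import *
for n in ['scene0.png','side0.png']:
    d=load(n); W=cloud(d); print(n)
    m=yellow(d); k,l,s,c=cv2.connectedComponentsWithStats(m)
    for i in range(1,k):
        if s[i,4]>15:
            P=W[l==i]; print('yel',c[i].round(),s[i,4],np.nanmedian(P,0).round(3),np.nanmax(P[:,2]).round(3), onz(d,*c[i],0.014).round(3))
    pts={'scene0.png':[(221,218),(271,205),(322,205),(300,237),(186,272),(360,255),(380,180)],'side0.png':[(188,243),(240,215),(190,300),(365,215),(322,165)]}[n]
    for p in pts: print(p,W[p[1],p[0]].round(3))
E
python3 - <<'E'
import cv2
a=cv2.imread('pics/scene0.png')[180:300,150:430]; cv2.imwrite('pics/sc_crop.png',cv2.resize(a,None,fx=2.8,fy=2.8,interpolation=cv2.INTER_CUBIC))
a=cv2.imread('pics/side0.png')[150:330,140:420]; cv2.imwrite('pics/si_crop.png',cv2.resize(a,None,fx=2.8,fy=2.8,interpolation=cv2.INTER_CUBIC))
E
```

```text
scene0.png
yel [443. 215.] 297 [ 0.298 -0.541  0.021] 0.028 [ 0.3   -0.549  0.014]
yel [227. 259.] 57 [ 0.513 -0.054  0.025] 0.028 [ 0.52  -0.057  0.014]
yel [258. 263.] 53 [ 0.461 -0.102  0.026] 0.029 [ 0.469 -0.106  0.014]
yel [286. 262.] 60 [ 0.426 -0.153  0.025] 0.029 [ 0.432 -0.158  0.014]
(221, 218) [ 0.623 -0.108  0.027]
(271, 205) [ 0.562 -0.214  0.054]
(322, 205) [ 0.504 -0.328  0.026]
(300, 237) [ 0.464 -0.225  0.018]
(186, 272) [0.556 0.031 0.002]
(360, 255) [ 0.321 -0.271  0.063]
(380, 180) [ 0.444 -0.461  0.078]
side0.png
yel [391. 178.] 198 [ 0.299 -0.535  0.021] 0.028 [ 0.3   -0.554  0.014]
yel [300. 246.] 47 [ 0.427 -0.154  0.027] 0.028 [ 0.433 -0.176  0.014]
yel [272. 258.] 50 [ 0.463 -0.103  0.027] 0.028 [ 0.47  -0.123  0.014]
yel [234. 268.] 58 [ 0.514 -0.055  0.027] 0.029 [ 0.522 -0.073  0.014]
(188, 243) [ 0.626 -0.112  0.026]
(240, 215) [ 0.533 -0.142  0.08 ]
(190, 300) [0.56  0.015 0.005]
(365, 215) [ 0.33  -0.276  0.042]
(322, 165) [ 0.449 -0.433  0.078]
```

View pics/sc_crop.png

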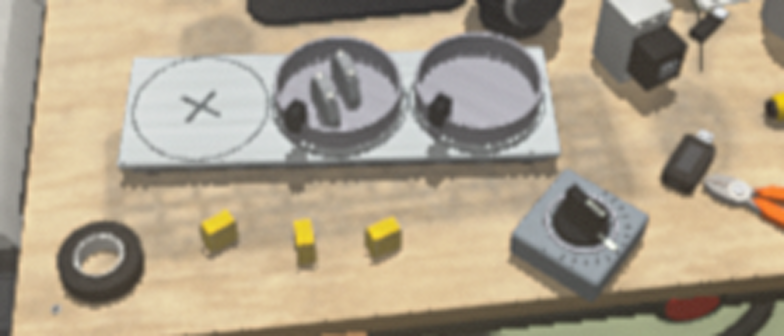

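View pics/si_crop.png

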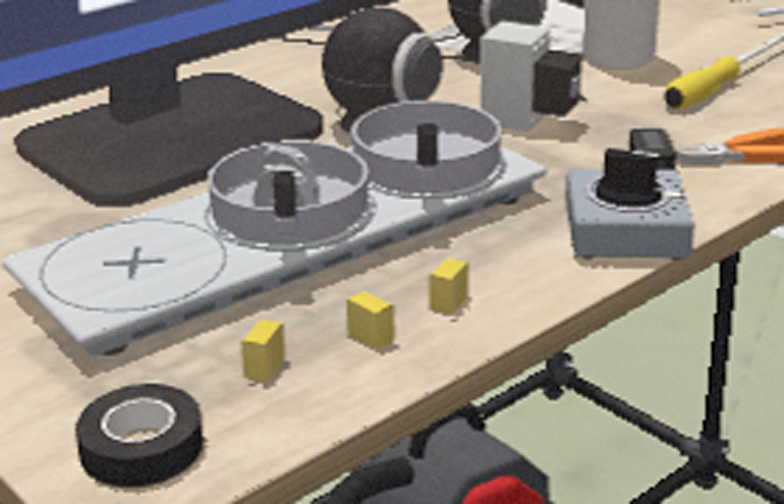

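```bash
python3 - <<'E'
from h import *
d=load('scene0.png'); W=cloud(d); f=d['frame'].astype(int)
hsv=cv2.cvtColor(d['frame'],cv2.COLOR_RGB2HSV)
m=(np.abs(W[...,2]-0.0255)<0.006)&(hsv[...,1]<50)&(W[...,0]>0.35)&(W[...,0]<0.75)&(W[...,1]<0)&(W[...,1]>-.42)
mm=cv2.morphologyEx(m.astype(np.uint8),cv2.MORPH_OPEN,np.ones((3,3)))
k,l,s,c=cv2.connectedComponentsWithStats(mm); i=1+np.argmax(s[1:,4]); print(s[1:,4],c[1:].round())
P=W[np.isin(l,[j for j in range(1,k) if s[j,4]>60])]
r=cv2.minAreaRect((P[:,:2]*1000).astype(np.float32)); print(r, np.median(P[:,2]))
# pan rims z~0.053
for n in ['scene0.png','side0.png']:
    d=load(n);W=cloud(d)
    m=(np.abs(W[...,2]-0.053)<0.003)&(W[...,0]>0.4)&(W[...,0]<0.7)&(W[...,1]<-.1)&(W[...,1]>-.42)
    P=W[m][:,:2]; np.savetxt('pics/rim_'+n[:4]+'.txt',P)
    for c0 in [(0.56,-.22),(0.5,-.32)]:
        c=np.array(c0)
        from scipy.optimize import least_squares
        for _ in range(5):
            q=P[np.abs(np.linalg.norm(P-c,axis=1)-.0535)<.012]
            c=least_squares(lambda x:np.linalg.norm(q-x,axis=1)-.0535,c,loss='soft_l1',f_scale=.002).x
        print(n,'pan',c.round(4),len(q))
    m=(W[...,2]>0.064)&(W[...,2]<.09)&(W[...,0]>0.4)&(W[...,0]<0.6)&(W[...,1]<-.1)&(W[...,1]>-.42)&(d['frame'].max(-1)<70)
    k,l,s,c=cv2.connectedComponentsWithStats(m.astype(np.uint8))
    for i in range(1,k):
        if s[i,4]>8: print('handle',c[i],s[i,4],np.median(W[l==i],0).round(4),W[l==i].max(0))
E
```

```text
[  18   21   23 3203  756  288  133    9   15] [[268. 154.]
 [277. 153.]
 [342. 199.]
 [249. 223.]
 [321. 211.]
 [281. 214.]
 [258. 209.]
 [261. 218.]
 [262. 222.]]
((552.3269653320312, -205.43943786621094), (372.26031494140625, 127.29824829101562), 53.53373336791992) 0.0252602328515174
scene0.png pan [ 0.5526 -0.2052] 176
scene0.png pan [ 0.5133 -0.3268] 70
handle [325.67179487 170.0974359 ] 195 [ 0.5511 -0.3788  0.0789] [ 0.58388221 -0.36925979  0.08991874]
handle [342.69387755 178.3877551 ] 49 [ 0.5108 -0.4002  0.0701] [ 0.52059559 -0.37999242  0.07703745]
handle [306.26923077 218.75      ] 52 [ 0.4622 -0.2381  0.0777] [ 0.46862604 -0.23414172  0.08269314]
handle [255.11627907 221.1627907 ] 43 [ 0.5273 -0.1436  0.0767] [ 0.53572273 -0.13878515  0.08183273]
side0.png pan [ 0.5544 -0.2062] 285
side0.png pan [ 0.5147 -0.328 ] 106
handle [268.70426829 168.87195122] 328 [ 0.5583 -0.3801  0.0775] [ 0.59474459 -0.36897873  0.08988486]
handle [292.20512821 170.20512821] 39 [ 0.5106 -0.405   0.0694] [ 0.51587423 -0.3879269   0.07969527]
handle [292.05063291 199.56962025] 79 [ 0.465  -0.2379  0.076 ] [ 0.47394198 -0.23336278  0.0825697 ]
handle [241.25287356 217.17241379] 87 [ 0.5318 -0.1428  0.0757] [ 0.54041939 -0.13863467  0.08287966]
```

```bash
cat >> h.py <<'E'
def plan(wps,hand,ee=None,Ro=None,vmax=1.0,tmax=1.0):
    """wps: list of (x,y,z,zyaw_deg or None). prints rows in tool units; returns final"""
    o=manip.get_obs(); ee=np.array(o['ee_pos']) if ee is None else np.array(ee)
    R=o['orientation'] if Ro is None else Ro
    yaw=np.degrees(np.arctan2(R[1,2],R[0,2])); rows=[]
    p=ee.copy()
    for w in wps:
        t=np.array(w[:3]); ty=yaw if w[3] is None else w[3]
        dy=ty-yaw   # caller picks continuous yaw
        n=max(1,int(np.ceil(max(np.linalg.norm(t-p)/.040/vmax*1.001,abs(dy)/6/tmax))))
        P0=p.copy();Y0=yaw
        for i in range(1,n+1):
            q=P0+(t-P0)*i/n; yq=Y0+dy*i/n
            a=np.radians(yaw); z=np.array([np.cos(a),np.sin(a),0]); x=np.array([np.sin(a),-np.cos(a),0]); y=np.array([0,0,-1])
            s=(q-p)/.04; r=[round(float(s@x),2),round(float(s@y),2),round(float(s@z),2),round(-(yq-yaw)/6,2),hand]
            rows.append([max(-1,min(1,v)) for v in r[:4]]+[hand])
            p=p+.04*(r[0]*x+r[1]*y+r[2]*z); yaw-=r[3]*6
        rows.append('--')
    print(rows); print('end',p.round(4),round(yaw,2))
E
python3 - <<'E'
from h import *
for n in ['scene0.png','side0.png']:
    W=cloud(load(n)).reshape(-1,3); W=W[~np.isnan(W[:,0])]
    for a0 in range(-70,80,10):
        a=np.degrees(np.arctan2(W[:,1],W[:,0])); r=np.hypot(W[:,0],W[:,1])
        m=(a>=a0)&(a<a0+10)&(W[:,2]>0.10)&(r>.3)&(r<1.1)
        if m.sum()>5: i=np.argsort(r[m])[3]; print(n,a0,r[m][i].round(3),W[m][i].round(3))
o=manip.get_obs(); 
a=np.radians
w=[]
for t in range(71,-45,-5):
    s=(72-t)/112; rr=.62-.12*max(0,s-.2)/.8; w.append((rr*np.cos(a(t)),rr*np.sin(a(t)),.25,t))
plan(w,87)
E
```

```text
scene0.png -70 0.703 [ 0.352 -0.609  0.103]
scene0.png -60 0.695 [ 0.367 -0.59   0.135]
scene0.png -50 0.773 [ 0.587 -0.504  0.167]
scene0.png -40 0.68 [ 0.55  -0.399  0.1  ]
scene0.png -30 0.765 [ 0.668 -0.373  0.372]
scene0.png -20 0.781 [ 0.734 -0.267  0.33 ]
scene0.png -10 0.823 [ 0.811 -0.142  0.36 ]
side0.png -70 0.705 [ 0.352 -0.611  0.101]
side0.png -60 0.695 [ 0.37  -0.589  0.154]
side0.png -50 0.774 [ 0.593 -0.498  0.268]
side0.png -40 0.678 [ 0.542 -0.407  0.101]
side0.png -30 0.767 [ 0.666 -0.379  0.13 ]
side0.png -20 0.783 [ 0.736 -0.268  0.311]
side0.png -10 0.825 [ 0.813 -0.142  0.16 ]
[[0.48, -0.14, -0.07, np.float64(0.3), 87], [0.48, -0.13, -0.06, np.float64(0.29), 87], '--', [0.68, -0.0, -0.03, np.float64(0.42), 87], [0.67, -0.0, 0.0, np.float64(0.41), 87], '--', [0.68, -0.0, -0.03, np.float64(0.42), 87], [0.67, -0.0, 0.0, np.float64(0.42), 87], '--', [0.68, -0.0, -0.03, np.float64(0.42), 87], [0.67, -0.0, 0.0, np.float64(0.41), 87], '--', [0.68, -0.0, -0.03, np.float64(0.42), 87], [0.68, -0.0, 0.0, np.float64(0.41), 87], '--', [0.67, -0.0, -0.09, np.float64(0.42), 
[... 1042 characters left out ...]
4(0.41), 87], '--', [0.58, -0.0, -0.11, np.float64(0.42), 87], [0.59, -0.0, -0.08, np.float64(0.42), 87], '--', [0.57, -0.0, -0.11, np.float64(0.42), 87], [0.58, -0.0, -0.08, np.float64(0.41), 87], '--', [0.57, -0.0, -0.11, np.float64(0.42), 87], [0.57, -0.0, -0.08, np.float64(0.41), 87], '--', [0.56, -0.0, -0.11, np.float64(0.42), 87], [0.57, -0.0, -0.09, np.float64(0.42), 87], '--', [0.55, -0.0, -0.11, np.float64(0.42), 87], [0.56, -0.0, -0.08, np.float64(0.41), 87], '--', [0.55, -0.0, -0.11, np.float64(0.42), 87], [0.55, -0.0, -0.08, np.float64(0.41), 87], '--', [0.54, -0.0, -0.11, np.float64(0.42), 87], [0.54, -0.0, -0.08, np.float64(0.42), 87], '--']
end [ 0.3557 -0.3437  0.2499] -44.02
```

Emit:
play_rows --pt "0.9 0 -0.03 0.55 87" --pt "0.9 0 -0.03 0.55 87" --pt "0.9 0 -0.03 0.55 87" --pt "0.9 0 -0.05 0.55 87" --pt "0.9 0 -0.08 0.55 87" --pt "0.9 0 -0.1 0.55 87" --pt "0.9 0 -0.1 0.55 87" --pt "0.9 0 -0.1 0.55 87" --pt "0.9 0 -0.1 0.55 87" --pt "0.9 0 -0.1 0.55 87" --pt "0.9 0 -0.1 0.55 87" --pt "0.9 0 -0.1 0.55 87"

```text
clock: 1.15
ee_pos: [0.4982, 0.3377, 0.2394]
orientation: [[0.57, -0.0, 0.821], [-0.821, -0.0, 0.57], [0.0, -1.0, -0.0]]
contact_force: [0.7, 0.9, -0.5]
opening: 0.0874
```

Emit:
play_rows --pt "0.8 0 -0.1 0.55 87" --pt "0.8 0 -0.1 0.55 87" --pt "0.8 0 -0.1 0.55 87" --pt "0.8 0 -0.1 0.55 87" --pt "0.8 0 -0.1 0.55 87" --pt "0.8 0 -0.1 0.55 87" --pt "0.8 0 -0.1 0.55 87" --pt "0.8 0 -0.1 0.55 87" --pt "0.8 0 -0.1 0.55 87" --pt "0.8 0 -0.1 0.55 87" --pt "0.7 0 -0.1 0.55 87" --pt "0 0 0 0 87"

```text
clock: 2.15
ee_pos: [0.5648, -0.0029, 0.2394]
orientation: [[-0.03, -0.001, 1.0], [-1.0, -0.001, -0.03], [0.001, -1.0, -0.001]]
contact_force: [-0.1, 1.1, -1.2]
opening: 0.0871
```

```bash
sed -i 's/round(-(yq-yaw)\/6,2)/round(float(-(yq-yaw)\/6),2)/' h.py; python3 - <<'E'
from h import *
plan([(.36,-.24,.23,-36)],87)
E
```

```text
[[0.76, 0.03, -0.62, 0.71, 87], [0.8, 0.03, -0.56, 0.72, 87], [0.85, 0.03, -0.49, 0.71, 87], [0.87, 0.03, -0.44, 0.72, 87], [0.91, 0.03, -0.36, 0.71, 87], [0.94, 0.03, -0.3, 0.72, 87], [0.95, 0.03, -0.23, 0.71, 87], [0.96, 0.03, -0.15, 0.71, 87], '--']
end [ 0.3602 -0.2399  0.2298] -35.98
```

Emit:
play_rows --pt "0.76 0.03 -0.62 0.7 87" --pt "0.8 0.03 -0.56 0.7 87" --pt "0.85 0.03 -0.49 0.7 87" --pt "0.87 0.03 -0.44 0.7 87" --pt "0.91 0.03 -0.36 0.7 87" --pt "0.94 0.03 -0.3 0.7 87" --pt "0.95 0.03 -0.23 0.7 87" --pt "0.96 0.03 -0.15 0.7 87" --pt "0 0 0 0 87" --pt "0 0 0 0 87"

```text
clock: 2.98
ee_pos: [0.3627, -0.2391, 0.2301]
orientation: [[-0.576, 0.0, 0.818], [-0.818, 0.0, -0.576], [-0.0, -1.0, -0.0]]
contact_force: [0.9, 0.1, 0.2]
opening: 0.0868
```

```bash
python3 - <<'E'
from h import *
d,o=shot('wrist','w1.png'); print(o['ee_pos'],o['joint_positions'])
E
```

```text
[ 0.36268519 -0.23909703  0.23009377] [-3.49746286e+01  8.78204294e+00  1.16961536e+02  1.89536862e-02
  5.42610234e+01  1.64759580e-01]
```

View pics/w1.png

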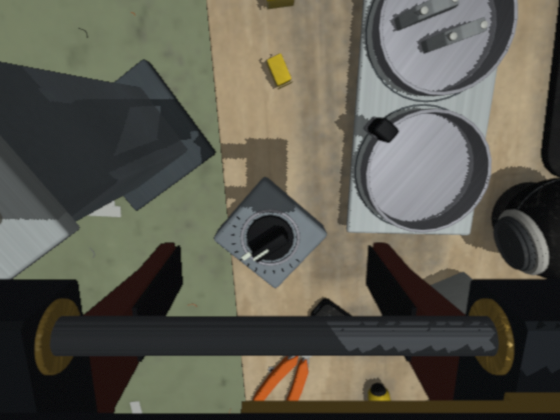

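```bash
python3 - <<'E'
from h import *
a=cv2.imread('pics/w1.png')[170:300,200:340]; cv2.imwrite('pics/w1c.png',cv2.resize(a,None,fx=5.5,fy=4.6*1.0,interpolation=cv2.INTER_CUBIC) if 0 else cv2.resize(a,None,fx=4.6,fy=4.6,interpolation=cv2.INTER_CUBIC))
E
```

```text
(no output)
```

View pics/w1c.png

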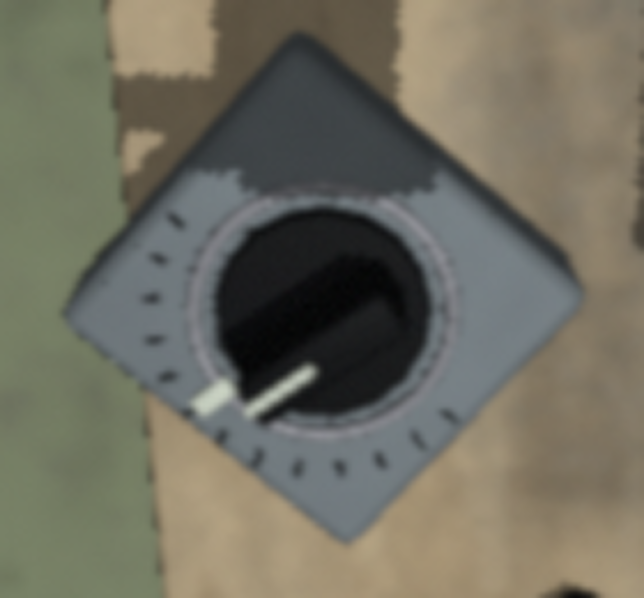

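```bash
python3 - <<'E'
from h import *
d=load('w1.png')
f=lambda u,v:(u/4.6+200-.4,v/4.6+170-.4)
C=np.array([onz(d,*f(*p),.032) for p in [(300,33),(582,295),(347,542),(64,312)]]); print(C.round(4)); c=C.mean(0); print('c',c)
for i in range(4):
    e=C[(i+1)%4]-C[i]; print('edge',np.linalg.norm(e[:2]).round(4),np.degrees(np.arctan2(e[1],e[0])).round(1))
W=cloud(d)
print('depths')
for p in [(323,308),(360,270),(290,390),(330,200),(300,120)]:
    u,v=f(*p); print(p,W[int(round(v)),int(round(u))].round(4))
def yaw(p,c): return np.degrees(np.arctan2(p[1]-c[1],p[0]-c[0])).round(1)
g=d['frame']; 
for nm,p,z in [('m0',(452,415),.032),('m_end',(177,220),.032),('tab',(213,398),.033),('ptip',(247,413),.0635),('pin',(314,370),.0635)]:
    q=onz(d,*f(*p),z); print(nm,q.round(4),yaw(q,c),np.linalg.norm(q[:2]-c[:2]).round(4))
# disc fit
gray=g.max(-1); sub=W[170:300,200:340]
m=(sub[...,2]>.0585)&(sub[...,2]<.07); P=sub[m]; print('bar',len(P),P.mean(0) if len(P) else '',cv2.minAreaRect((P[:,:2]*1000).astype(np.float32)) if len(P) else '')
E
```

```text
[[ 0.3612 -0.2252  0.032 ]
 [ 0.3774 -0.3051  0.032 ]
 [ 0.3038 -0.3232  0.032 ]
 [ 0.2855 -0.245   0.032 ]]
c [ 0.3319761  -0.27464786  0.032     ]
edge 0.0815 -78.5
edge 0.0757 -166.2
edge 0.0803 103.2
edge 0.0782 14.7
depths
(323, 308) [ 0.3351 -0.2707  0.0526]
(360, 270) [ 0.3439 -0.2712  0.0401]
(290, 390) [ 0.3227 -0.2775  0.0626]
(330, 200) [ 0.3454 -0.2575  0.0305]
(300, 120) [ 0.3506 -0.2403  0.0317]
m0 [ 0.3396 -0.3118  0.032 ] -78.4 0.0379
m_end [ 0.3172 -0.2425  0.032 ] 114.7 0.0353
tab [ 0.3001 -0.2787  0.033 ] -172.8 0.0321
ptip [ 0.3128 -0.2764  0.0635] -174.7 0.0193
pin [ 0.3287 -0.2767  0.0635] -148.5 0.0039
bar 467 [ 0.33053004 -0.27573195  0.06154679] ((330.1904602050781, -276.2303466796875), (11.316807746887207, 36.0731315612793), 89.91924285888672)
```

```bash
python3 - <<'E'
from h import *
plan([(.3305,-.276,.13,-90),(.3305,-.276,.061,-90)],36,tmax=.9)
E
```

```text
[[0.11, 0.23, -0.01, 0.83, 36], [0.12, 0.23, -0.0, 0.84, 36], [0.11, 0.22, 0.0, 0.83, 36], [0.11, 0.23, 0.02, 0.83, 36], [0.11, 0.23, 0.03, 0.84, 36], [0.11, 0.23, 0.03, 0.83, 36], [0.11, 0.22, 0.05, 0.83, 36], [0.1, 0.23, 0.06, 0.84, 36], [0.09, 0.23, 0.06, 0.83, 36], [0.09, 0.23, 0.07, 0.83, 36], [0.08, 0.22, 0.08, 0.83, 36], '--', [0.0, 0.86, -0.0, 0.0, 36], [0.0, 0.87, -0.0, 0.0, 36], '--']
end [ 0.3306 -0.2761  0.0609] -89.97
```

Emit:
play_rows --pt "0.11 0.23 -0.01 0.83 36" --pt "0.12 0.23 0 0.84 36" --pt "0.11 0.22 0 0.83 36" --pt "0.11 0.23 0.02 0.83 36" --pt "0.11 0.23 0.03 0.84 36" --pt "0.11 0.23 0.03 0.83 36" --pt "0.11 0.22 0.05 0.83 36" --pt "0.1 0.23 0.06 0.84 36" --pt "0.09 0.23 0.06 0.83 36" --pt "0.09 0.23 0.07 0.83 36" --pt "0.08 0.22 0.08 0.83 36" --pt "0 0 0 0 36"

```text
clock: 4.03
ee_pos: [0.3311, -0.2745, 0.1288]
orientation: [[-1.0, -0.002, 0.001], [-0.001, 0.002, -1.0], [0.002, -1.0, -0.002]]
contact_force: [-0.0, -0.1, -0.2]
opening: 0.0361
```

```bash
python3 - <<'E'
from h import *
o=manip.get_obs(); print(o['ee_pos'],o['orientation'],o['contact_force'],o['moment'],o['joint_positions'])
plan([(.3305,-.276,.061,-90)],36)
E
```

```text
[ 0.33110792 -0.27453838  0.12879441] [[-0.99999746 -0.00171461  0.00146333]
 [-0.00146627  0.00171629 -0.99999745]
 [ 0.0017121  -0.99999706 -0.0017188 ]] [-0.01699102 -0.13878072 -0.18532038] [-0.0239693   0.15396445 -0.05151689] [-4.12554602e+01  1.89035130e+01  1.21650710e+02  1.43525468e-02
  3.95844773e+01  4.86495402e+01]
[[0.01, 0.85, 0.02, 0.01, 36], [0.01, 0.84, 0.02, 0.0, 36], '--']
end [ 0.3303 -0.2761  0.0612] -89.98
```

Emit:
play_rows --pt "0.01 0.85 0.02 0 36" --pt "0.01 0.84 0.02 0 36" --pt "0 0 0 0 36" --pt "0 0 0 0 36"

```text
clock: 4.37
ee_pos: [0.3297, -0.276, 0.0617]
orientation: [[-1.0, -0.003, 0.005], [-0.005, 0.003, -1.0], [0.003, -1.0, -0.003]]
contact_force: [0.7, -0.4, 1.2]
opening: 0.0363
```

Emit:
play_rows --pt "0 0 0 0 10" --pt "0 0 0 0 5" --pt "0 0 0 0 0" --pt "0 0 0 0 0" --pt "0 0 0 0 0" --pt "0 0 0 0 0" --force 15

```text
clock: 4.87
ee_pos: [0.3305, -0.2769, 0.0639]
orientation: [[-1.0, 0.002, 0.001], [-0.001, 0.0, -1.0], [-0.002, -1.0, -0.0]]
contact_force: [4.4, 9.2, 12.4]
opening: 0.0111
```

```bash
python3 - <<'E'
from h import *
o=manip.get_obs(); print(o['ee_pos'],o['opening'],o['contact_force'],o['moment'])
E
```

```text
[ 0.33048295 -0.27693207  0.06392382] 0.011067280808671212 [ 4.36163134  9.18185176 12.40456181] [ 1.72498461 -0.57616906  0.03758317]
```

Emit:
play_rows --pt "0 -0.06 0 0 0" --pt "0 0 0.02 0 0" --pt "0 0 0 -0.5 0" --pt "0 0 0 -0.8 0" --pt "0 0 0 -0.8 0" --pt "0 0 0 -0.8 0"

```text
clock: 5.37
ee_pos: [0.3299, -0.2773, 0.0653]
orientation: [[-0.953, 0.0, 0.304], [-0.304, 0.001, -0.953], [-0.001, -1.0, -0.001]]
contact_force: [3.6, 7.6, -2.6]
opening: 0.0108
```

```bash
python3 - <<'E'
from h import *
o=manip.get_obs(); print(o['ee_pos'],o['opening'],o['contact_force'],o['moment'])
E
```

```text
[ 0.32989296 -0.2773006   0.06531178] 0.010763688185033262 [ 3.59838962  7.64955942 -2.55143874] [ 1.19304578 -0.69929556 -0.03619529]
```

Emit:
play_rows --pt "0 0 0 -0.9 0" --pt "0 0 0 -0.9 0" --pt "0 0 0 -0.9 0" --pt "0 0 0 -0.9 0" --pt "0 0 0 -0.9 0" --pt "0 0 0 -0.9 0" --pt "0 0 0 -0.9 0" --pt "0 0 0 -0.9 0" --pt "0 0 0 -0.9 0" --pt "0 0 0 -0.9 0" --pt "0 0 0 -0.9 0" --pt "0 0 0 -0.9 0"

```text
clock: 6.37
ee_pos: [0.3309, -0.2782, 0.0654]
orientation: [[-0.131, 0.002, 0.991], [-0.991, -0.0, -0.131], [0.0, -1.0, 0.002]]
contact_force: [7.9, 5.6, -8.8]
opening: 0.0112
```

```bash
python3 - <<'E'
from h import *
o=manip.get_obs(); print(o['ee_pos'],o['opening'],o['contact_force'],o['moment']);R=o['orientation'];print(np.degrees(np.arctan2(R[1,2],R[0,2])))
E
```

```text
[ 0.33089117 -0.27817477  0.06537874] 0.01120602197802345 [ 7.90591918  5.64256179 -8.81180163] [ 0.96901381 -1.34080767 -0.0879816 ]
-7.51372163261065
```

Emit:
play_rows --pt "0 0 0 -0.5 0" --pt "0 0 0 -0.5 0" --pt "0 0 0 -0.5 0" --pt "0 0 0 -0.5 0"

```text
clock: 6.7
ee_pos: [0.3312, -0.2782, 0.0654]
orientation: [[0.076, 0.003, 0.997], [-0.997, -0.0, 0.076], [0.001, -1.0, 0.003]]
contact_force: [9.5, 5.8, -9.9]
opening: 0.0108
```

```bash
python3 - <<'E'
from h import *
o=manip.get_obs(); print(o['ee_pos'],o['opening'],o['contact_force'],o['moment']);R=o['orientation'];print(np.degrees(np.arctan2(R[1,2],R[0,2])))
E
```

```text
[ 0.33115925 -0.27819626  0.06538531] 0.010779411222466492 [ 9.52278121  5.83228634 -9.91694854] [ 1.10126799 -1.67536785 -0.08541021]
4.366334408913391
```

Emit:
play_rows --pt "0 0 0 -0.5 0" --pt "0 0 0 -0.5 0" --pt "0 0 0 -0.5 0"

```text
clock: 6.95
ee_pos: [0.3313, -0.2782, 0.0654]
orientation: [[0.231, 0.003, 0.973], [-0.973, -0.0, 0.231], [0.001, -1.0, 0.003]]
contact_force: [10.4, 8.1, -9.5]
opening: 0.0109
```

```bash
cat > st.py <<'E'
from h import *
o=manip.get_obs(); R=o['orientation'];print(o['clock'],o['ee_pos'].round(4),o['opening'].round(4) if hasattr(o['opening'],'round') else o['opening'],'F',o['contact_force'].round(2),'M',o['moment'].round(3),'zyaw',np.degrees(np.arctan2(R[1,2],R[0,2])).round(2))
E
python3 st.py
```

```text
6.95 [ 0.3313 -0.2782  0.0654] 0.010878216121588085 F [10.37  8.07 -9.47] M [ 1.322 -1.885 -0.072] zyaw 13.36
```

Emit:
play_rows --pt "0 0 0 -0.4 0" --pt "0 0 0 -0.3 0" --pt "0 0 0 0 0"

```text
clock: 7.2
ee_pos: [0.3314, -0.2784, 0.0655]
orientation: [[0.3, 0.003, 0.954], [-0.954, -0.001, 0.3], [0.002, -1.0, 0.003]]
contact_force: [9.4, 5.4, -8.3]
opening: 0.0114
```

```bash
python3 st.py
```

```text
7.2 [ 0.3314 -0.2784  0.0655] 0.011373740753261023 F [ 9.36  5.44 -8.28] M [ 0.925 -1.487 -0.323] zyaw 17.49
```

Emit:
play_rows --pt "0 0 0 0 40" --pt "0 0 0 0 40" --pt "0 0 0 0 40" --pt "0 0 0 0 40" --pt "0 -0.5 0 0 40" --pt "0 -1 0 0 40" --pt "0 -1 0 0 40" --pt "0 -1 0 0 40" --pt "0 0 0 0 40" --pt "0 0 0 0 40"

```text
clock: 8.03
ee_pos: [0.3309, -0.2794, 0.2073]
orientation: [[0.3, 0.004, 0.954], [-0.954, -0.004, 0.3], [0.005, -1.0, 0.003]]
contact_force: [-1.2, 0.6, -1.0]
opening: 0.0399
```

```bash
python3 st.py; python3 - <<'E'
from h import *
d,o=shot('wrist','w2.png')
E
```

```text
8.0333 [ 0.3309 -0.2794  0.2073] 0.03986419109526182 F [-1.2   0.61 -0.98] M [-0.12   0.015  0.022] zyaw 17.47
```

View pics/w2.png

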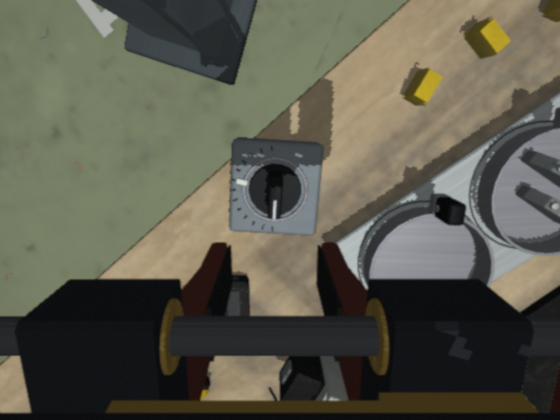

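```bash
python3 - <<'E'
from h import *
a=cv2.imread('pics/w2.png')[130:245,215:345]; cv2.imwrite('pics/w2c.png',cv2.resize(a,None,fx=5,fy=5,interpolation=cv2.INTER_CUBIC))
E
```

```text
(no output)
```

View pics/w2c.png

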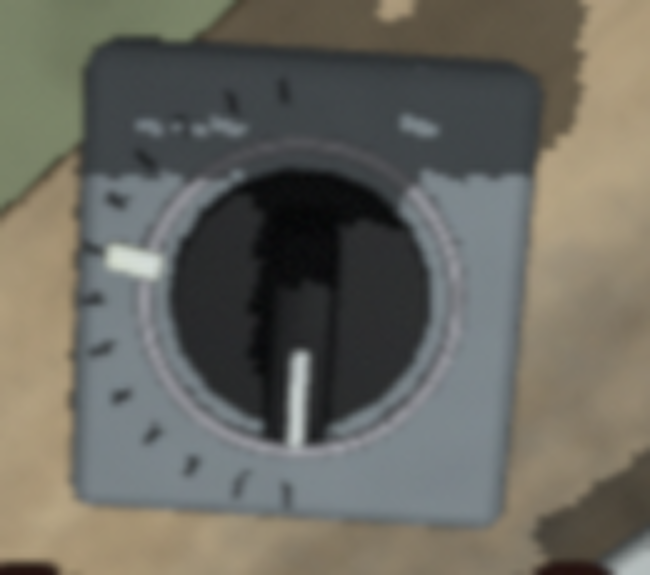

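```bash
python3 - <<'E'
from h import *
d=load('w2.png')
f=lambda u,v:(u/5+215-.4,v/5+130-.4)
C=np.array([onz(d,*f(*p),.032) for p in [(85,38),(543,68),(498,528),(73,497)]])
for i in range(4):
    e=C[(i+1)%4]-C[i]; print('edge',np.linalg.norm(e[:2]).round(4),np.degrees(np.arctan2(e[1],e[0])).round(1))
c=C.mean(0); print('c',c)
ang=lambda a,b:np.degrees(np.arctan2(b[1]-a[1],b[0]-a[0])).round(1)
# ring ellipse centre ~ fit by 4 extremes
rc=onz(d,*f(301,297),.034); print('ringc',rc)
pt,pi=onz(d,*f(296,445),.0635),onz(d,*f(301,352),.0635); print('ptr',pt,pi,ang(pi,pt),ang(rc,pt),ang(c,pt))
ti,to=onz(d,*f(160,267),.034),onz(d,*f(107,255),.034); tm=(ti+to)/2; print('tab',tm,ang(ti,to),ang(rc,tm),ang(c,tm))
for nm,p in [('m0',(286,495)),('mend',(284,92))]:
    q=onz(d,*f(*p),.032); print(nm,ang(rc,q),ang(c,q))
E
```

```text
edge 0.078 13.7
edge 0.0828 -76.3
edge 0.0773 -167.0
edge 0.0818 104.2
c [ 0.32974579 -0.27505701  0.032     ]
ringc [ 0.33016025 -0.27573907  0.034     ]
ptr [ 0.33470576 -0.29343005  0.0635    ] [ 0.33083019 -0.27841975  0.0635    ] -75.5 -75.6 -74.9
tab [ 0.3004732  -0.27835189  0.034     ] -175.6 -175.0 -173.6
m0 -76.7 -76.3
mend 112.2 111.9
```

```bash
python3 - <<'E'
from h import *
plan([(.50,-.17,.24,17.5)],40)
E
```

```text
[[-0.22, -0.14, 0.81, -0.0, 40], [-0.22, -0.15, 0.81, -0.0, 40], [-0.22, -0.14, 0.82, -0.0, 40], [-0.21, -0.14, 0.81, -0.0, 40], [-0.22, -0.15, 0.81, -0.0, 40], [-0.22, -0.14, 0.81, -0.0, 40], '--']
end [ 0.5    -0.1701  0.24  ] 17.47
```

Emit:
play_rows --pt "-0.22 -0.14 0.81 0 40" --pt "-0.22 -0.14 0.81 0 40" --pt "-0.22 -0.14 0.81 0 40" --pt "-0.22 -0.14 0.81 0 40" --pt "-0.22 -0.14 0.81 0 40" --pt "-0.22 -0.14 0.81 0 40" --pt "0 0 0 0 40" --pt "0 0 0 0 40"

```text
clock: 8.75
ee_pos: [0.4994, -0.1685, 0.2364]
orientation: [[0.303, -0.003, 0.953], [-0.953, 0.001, 0.303], [-0.002, -1.0, -0.003]]
contact_force: [-0.3, -0.9, -0.4]
opening: 0.0398
```

```bash
python3 st.py; python3 - <<'E'
from h import *
d,o=shot('wrist','w3.png')
E
```

```text
8.75 [ 0.4994 -0.1685  0.2364] 0.03984285626252583 F [-0.26 -0.89 -0.41] M [-0.07   0.006 -0.003] zyaw 17.63
```

View pics/w3.png

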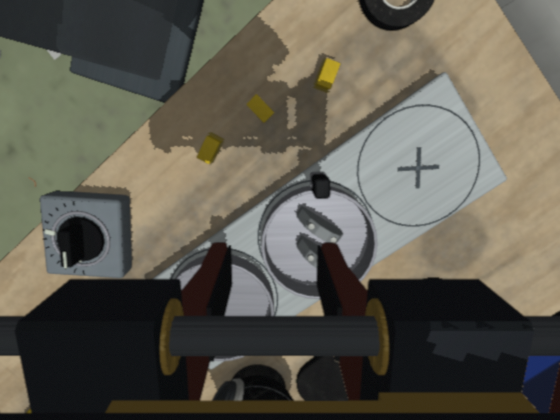

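```bash
cat >> h.py <<'E'
from scipy.optimize import least_squares
def rim(W,c,zr=.053,r=.0535,tol=.008,zt=.0035):
    P=W.reshape(-1,3); P=P[np.abs(P[:,2]-zr)<zt][:,:2]; c=np.array(c,float)
    for _ in range(8):
        q=P[np.abs(np.linalg.norm(P-c,axis=1)-r)<tol]
        c=least_squares(lambda x:np.linalg.norm(q-x,axis=1)-r,c,loss='soft_l1',f_scale=.0015).x
    return c,len(q)
def handle(d,W,c,rng=(.045,.09)):
    # dark points above z .062 around pan centre
    m=(W[...,2]>.068)&(W[...,2]<.09)&(d['frame'].max(-1)<75)
    r=np.hypot(W[...,0]-c[0],W[...,1]-c[1]); m&=(r>rng[0])&(r<rng[1])
    P=W[m]; 
    if len(P)<5: return None
    return np.median(P,0),cv2.minAreaRect((P[:,:2]*1000).astype(np.float32)),len(P)
E
python3 - <<'E'
from h import *
d=load('w3.png'); W=cloud(d)
c,n=rim(W,(.5525,-.205)); print('full',c.round(4),n); h=handle(d,W,c); print(h); v=h[0][:2]-c; print(np.linalg.norm(v),np.degrees(np.arctan2(v[1],v[0])))
c2,n=rim(W,(.481,-.302)); print('empty',c2,n); 
d1=load('w1.png'); W1=cloud(d1); c2,n=rim(W1,(.481,-.302)); print('empty w1',c2,n); h=handle(d1,W1,c2); print(h); v=h[0][:2]-c2; print(np.linalg.norm(v),np.degrees(np.arctan2(v[1],v[0])))
print('cross',onz(d,418,167,.025), 'corner',onz(d,446,74,.025),onz(d,505,181,.025))
m=yellow(d); k,l,s,c=cv2.connectedComponentsWithStats(m)
for i in range(1,k):
    if s[i,4]>60:
        P=W[l==i]; P=P[P[:,2]>.024]; print('yel',c[i].round(),P.mean(0).round(4),cv2.minAreaRect((P[:,:2]*1000).astype(np.float32)))
# cross by dark pixels near
g=d['frame'].max(-1)[135:200,385:452].astype(int); print(g.mean(),g.min()); ys,xs=np.where(g<g.mean()*.62); print(len(xs))
yy,xx=np.mgrid[135:200,385:452]; mm=(g<g.mean()*.65)&(np.hypot(xx-418,yy-167)<24); print('cross px',xx[mm].mean(),yy[mm].mean(),mm.sum(),onz(d,xx[mm].mean(),yy[mm].mean(),.025))
E
```

```text
full [ 0.5537 -0.2056] 978
(array([ 0.53205186, -0.14718637,  0.07937327]), ((532.5829467773438, -147.96600341796875), (13.507268905639648, 16.785558700561523), 18.90265655517578), 364)
0.062301500613012525 110.3791837659578
empty [ 0.48208323 -0.3022995 ] 414
empty w1 [ 0.4820869  -0.30196948] 1403
(array([ 0.46548913, -0.24397256,  0.0790375 ]), ((493.2481689453125, -308.54620361328125), (19.61641502380371, 159.5614471435547), 21.170461654663086), 536)
0.06032519353961508 105.97025142548317
cross [ 0.62464408 -0.10901042  0.025     ] corner [ 0.61532409 -0.02334393  0.025     ] [ 0.71055886 -0.0960606   0.025     ]
yel [328.  72.] [ 0.5133 -0.0544  0.0251] ((513.164306640625, -54.63344955444336), (23.462467193603516, 13.940540313720703), 86.89837646484375)
yel [260. 108.] [ 0.4632 -0.1027  0.0251] ((463.2296142578125, -102.56747436523438), (12.948067665100098, 22.636402130126953), 62.53990173339844)
yel [208. 149.] [ 0.4271 -0.1539  0.0251] ((426.9960632324219, -154.0757293701172), (22.835044860839844, 13.090462684631348), 79.29917907714844)
162.33731343283583 77
246
cross px 417.7644927536232 167.2572463768116 276 [ 0.62452655 -0.10930859  0.025     ]
```

```bash
python3 - <<'E'
from h import *
plan([(.5325,-.148,.13,19.5),(.5325,-.148,.076,19.5)],40)
E
```

```text
[[-0.08, 0.89, 0.32, -0.11, 40], [-0.08, 0.88, 0.33, -0.11, 40], [-0.07, 0.89, 0.33, -0.1, 40], '--', [-0.0, 0.67, -0.0, -0.0, 40], [-0.0, 0.68, -0.0, -0.0, 40], '--']
end [ 0.5326 -0.148   0.076 ] 19.48
```

Emit:
play_rows --pt "-0.08 0.89 0.32 -0.11 40" --pt "-0.08 0.88 0.33 -0.11 40" --pt "-0.07 0.89 0.33 -0.1 40" --pt "0 0.67 0 0 40" --pt "0 0.67 0 0 40" --pt "0 0 0 0 40" --pt "0 0 0 0 40"

```text
clock: 9.38
ee_pos: [0.5311, -0.1489, 0.0768]
orientation: [[0.331, -0.005, 0.944], [-0.944, 0.002, 0.331], [-0.003, -1.0, -0.005]]
contact_force: [0.1, -0.0, 0.1]
opening: 0.0399
```

```bash
python3 st.py
```

```text
9.3833 [ 0.5311 -0.1489  0.0768] 0.03985423343049425 F [ 0.1  -0.01  0.09] M [-0.071 -0.014  0.042] zyaw 19.33
```

Emit:
play_rows --pt "0 0 0 0 16" --pt "0 0 0 0 10" --pt "0 0 0 0 5" --pt "0 0 0 0 0" --pt "0 0 0 0 0" --pt "0 0 0 0 0" --force 25

```text
clock: 9.88
ee_pos: [0.5346, -0.1489, 0.0798]
orientation: [[0.332, 0.002, 0.943], [-0.943, -0.001, 0.332], [0.001, -1.0, 0.002]]
contact_force: [-1.9, -0.5, 8.4]
opening: 0.0139
```

```bash
python3 st.py
```

```text
9.8833 [ 0.5346 -0.1489  0.0798] 0.013900664114841123 F [-1.87 -0.47  8.42] M [-0.147  0.275 -0.007] zyaw 19.4
```

Emit:
play_rows --pt "0 -0.05 0 0 0" --pt "-0.025 0 0.037 0 0" --pt "-0.059 0 0.086 0 0" --pt "-0.084 0 0.123 0 0" --pt "-0.084 0 0.123 0 0" --pt "-0.084 0 0.123 0 0" --pt "-0.084 0 0.123 0 0" --pt "-0.084 0 0.123 0 0" --pt "-0.084 0 0.123 0 0"

```text
clock: 10.63
ee_pos: [0.5589, -0.1143, 0.0803]
orientation: [[0.332, -0.0, 0.943], [-0.943, 0.0, 0.332], [-0.0, -1.0, -0.0]]
contact_force: [1.0, 0.6, -2.6]
opening: 0.0137
```

```bash
python3 st.py; python3 - <<'E'
from h import *
d,o=shot('side','s3.png'); W=cloud(d); print(rim(W,(.582,-.165)))
cv2.imwrite('pics/s3c.png',cv2.resize(cv2.imread('pics/s3.png')[130:330,100:400],None,fx=2.5,fy=2.5))
E
```

```text
10.6333 [ 0.5589 -0.1143  0.0803] 0.013662724535962019 F [ 1.02  0.65 -2.57] M [ 0.075  0.12  -0.032] zyaw 19.42
(array([ 0.57808941, -0.17169557]), 297)
```

View pics/s3c.png

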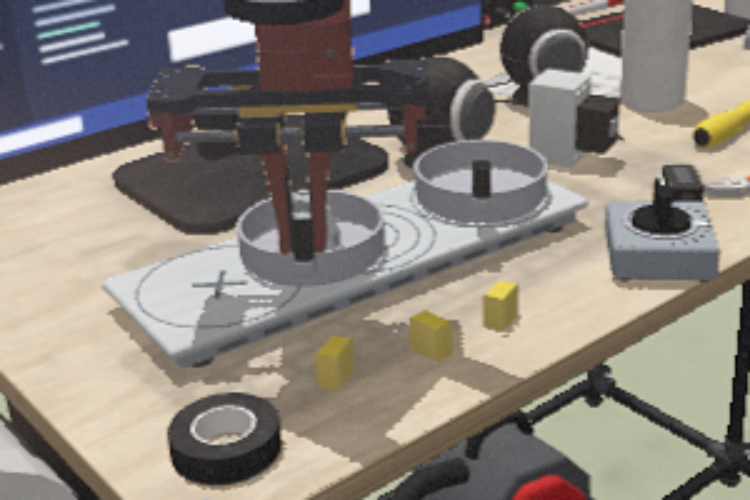

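Emit:
play_rows --pt "-0.084 0 0.123 0 0" --pt "-0.084 0 0.123 0 0" --pt "-0.084 0 0.123 0 0" --pt "-0.084 0 0.123 0 0" --pt "-0.084 0 0.123 0 0" --pt "-0.084 0 0.123 0 0" --pt "-0.084 0 0.123 0 0" --pt "-0.084 0 0.123 0 0" --pt "-0.084 0 0.123 0 0" --pt "-0.084 0 0.123 0 0" --pt "-0.084 0 0.123 0 0"

```text
clock: 11.6
ee_pos: [0.5976, -0.0617, 0.0805]
orientation: [[0.332, -0.0, 0.943], [-0.943, 0.0, 0.332], [-0.0, -1.0, -0.0]]
contact_force: [0.5, -0.3, -3.7]
opening: 0.0137
```

Emit:
play_rows --pt "-0.084 0 0.123 0 0" --pt "-0.059 0 0.086 0 0" --pt "-0.025 0 0.037 0 0" --pt "0 0 0 0 0"

```text
clock: 11.93
ee_pos: [0.6046, -0.0522, 0.0805]
orientation: [[0.333, 0.0, 0.943], [-0.943, -0.0, 0.333], [0.0, -1.0, 0.0]]
contact_force: [0.6, -0.8, -2.6]
opening: 0.0139
```

```bash
python3 st.py; python3 - <<'E'
from h import *
d,o=shot('side','s4.png'); W=cloud(d); print(rim(W,(.625,-.11)))
d,o=shot('scene','sc4.png'); W=cloud(d); print(rim(W,(.625,-.11)))
E
```

```text
11.9333 [ 0.6046 -0.0522  0.0805] 0.01387962520740714 F [ 0.61 -0.82 -2.57] M [0.078 0.076 0.009] zyaw 19.43
(array([ 0.62377172, -0.10958036]), 329)
(array([ 0.625, -0.11 ]), 0)
```

Emit:
play_rows --pt "0.01 0 0.02 0 0" --pt "0 0 0 0 0" --pt "0 0 0 0 40" --pt "0 0 0 0 40" --pt "0 0 0 0 40" --pt "0 0 0 0 40" --pt "0 -0.5 0 0 40" --pt "0 -1 0 0 40" --pt "0 -1 0 0 40" --pt "-0.5 -0.8 -1 0 40" --pt "-0.5 -0.8 -1 0 40" --pt "0 0 0 0 40"

```text
clock: 13.03
ee_pos: [0.5351, -0.0438, 0.2333]
orientation: [[0.332, 0.003, 0.943], [-0.943, -0.0, 0.332], [0.001, -1.0, 0.003]]
contact_force: [0.8, 0.7, 0.2]
opening: 0.0401
```

```bash
python3 st.py; python3 - <<'E'
from h import *
d,o=shot('wrist','w5.png');d=load('w5.png'); W=cloud(d); print(rim(W,(.625,-.11)),rim(W,(.482,-.302)))
E
```

```text
13.0333 [ 0.5351 -0.0438  0.2333] 0.04009181372699406 F [0.77 0.67 0.17] M [-0.024  0.075  0.02 ] zyaw 19.41
(array([ 0.62386426, -0.10967898]), 607) (array([ 0.482, -0.302]), 0)
```

View pics/w5.png

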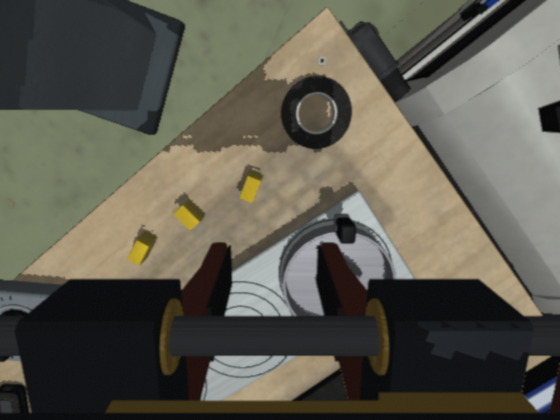

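```bash
cat >> h.py <<'E'
def relays(d,zmin=.0235,zmax=.032,amin=60):
    W=cloud(d); m=yellow(d); m=cv2.dilate(m,np.ones((3,3),np.uint8)); k,l,s,c=cv2.connectedComponentsWithStats(m); out=[]
    for i in range(1,k):
        if s[i,4]<amin: continue
        P=W[l==i]; P=P[(P[:,2]>zmin)&(P[:,2]<zmax)]
        if len(P)<20: continue
        r=cv2.minAreaRect((P[:,:2]*1000).astype(np.float32)); (w,h),a=r[1],r[2]
        b=cv2.boxPoints(r); e0=b[1]-b[0]; e1=b[2]-b[1]; e=e0 if np.hypot(*e0)>np.hypot(*e1) else e1
        L=np.degrees(np.arctan2(e[1],e[0]))%180
        print('relay px',c[i].round(),'ctr',np.round(r[0],1),'size',np.round((w,h),1),'long axis',L.round(1),'zmax',P[:,2].max().round(4))
E
python3 - <<'E'
from h import *
for n in ['w3.png','w5.png']: relays(load(n))
d,o=shot('wrist','w5b.png'); 
a=cv2.imread('pics/w5.png')[150:280,110:280]; cv2.imwrite('pics/w5c.png',cv2.resize(a,None,fx=4,fy=4,interpolation=cv2.INTER_CUBIC))
E
```

```text
relay px [328.  73.] ctr [512.7 -54.9] size [24.1 14.9] long axis 87.2 zmax 0.0273
relay px [260. 108.] ctr [ 462.8 -102.7] size [13.6 23.4] long axis 153.2 zmax 0.0276
relay px [208. 149.] ctr [ 426.5 -154.5] size [24.1 13.9] long axis 79.3 zmax 0.0271
relay px [250. 188.] ctr [513.1 -53.6] size [26.1 13.8] long axis 87.3 zmax 0.0268
relay px [187. 217.] ctr [ 463.2 -102. ] size [15.4 23.8] long axis 152.2 zmax 0.0276
relay px [139. 252.] ctr [ 427.2 -153.4] size [26.2 15. ] long axis 79.4 zmax 0.0265
```

View pics/w5c.png

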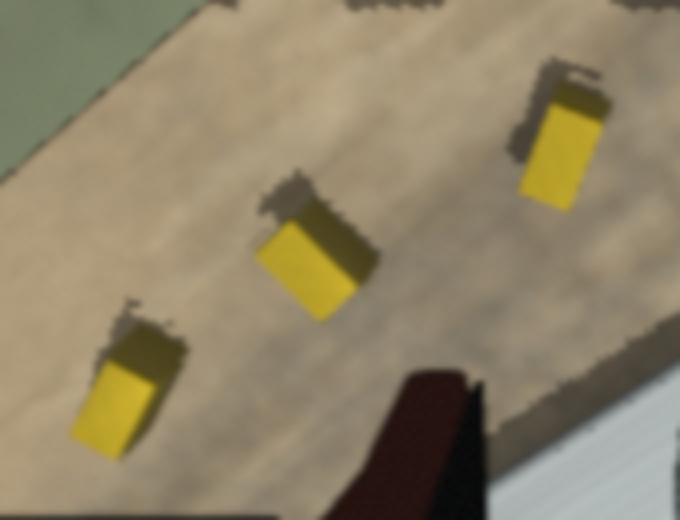

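```bash
python3 - <<'E'
from h import *
print(manip.tip_extent)
plan([(.513,-.0543,.10,-3),(.513,-.0543,.033,-3)],40)
E
```

```text
0.017
[[0.01, 0.82, -0.17, 0.93, 40], [0.02, 0.81, -0.17, 0.94, 40], [0.04, 0.82, -0.16, 0.93, 40], [0.06, 0.82, -0.16, 0.94, 40], '--', [-0.0, 0.84, 0.0, -0.0, 40], [-0.0, 0.83, 0.0, -0.0, 40], '--']
end [ 0.513  -0.0545  0.033 ] -3.03
```

Emit:
play_rows --pt "0.01 0.82 -0.17 0.93 40" --pt "0.02 0.81 -0.17 0.94 40" --pt "0.04 0.82 -0.16 0.93 40" --pt "0.06 0.82 -0.16 0.94 40" --pt "0 0.8 0 0 40" --pt "0 0.4 0 0 40" --pt "0 0.4 0 0 40" --pt "0 0 0 0 40" --pt "0 0 0 0 40"

```text
clock: 13.88
ee_pos: [0.5125, -0.0544, 0.0325]
orientation: [[-0.053, -0.003, 0.999], [-0.999, 0.0, -0.053], [-0.0, -1.0, -0.003]]
contact_force: [0.1, -0.2, 0.2]
opening: 0.0401
```

```bash
python3 st.py
```

```text
13.8833 [ 0.5125 -0.0544  0.0325] 0.04011676193201899 F [ 0.07 -0.18  0.2 ] M [-0.028  0.058 -0.022] zyaw -3.04
```

Emit:
play_rows --pt "0 0 0 0 18" --pt "0 0 0 0 10" --pt "0 0 0 0 5" --pt "0 0 0 0 0" --pt "0 0 0 0 0" --pt "0 -0.3 0 0 0" --pt "0 -0.6 0 0 0" --force 20

```text
clock: 14.47
ee_pos: [0.5111, -0.0542, 0.0694]
orientation: [[-0.053, -0.004, 0.999], [-0.999, 0.001, -0.053], [-0.0, -1.0, -0.004]]
contact_force: [-0.2, -0.1, -0.6]
opening: 0.0163
```

```bash
python3 st.py
```

```text
14.4667 [ 0.5111 -0.0542  0.0694] 0.0163109382496183 F [-0.24 -0.1  -0.58] M [-0.119  0.086 -0.012] zyaw -3.04
```

```bash
python3 - <<'E'
from h import *
for n in ['scene0.png','side0.png','w1.png']:
    W=cloud(load(n)).reshape(-1,3)
    m=(W[:,0]>.35)&(W[:,0]<.66)&(W[:,1]<-.34)&(W[:,1]>-.5)&(W[:,2]>.07)&(W[:,2]<.3)
    P=W[m]
    for x in np.arange(.36,.66,.03):
        for y in np.arange(-.5,-.34,.03):
            q=P[(P[:,0]>=x)&(P[:,0]<x+.03)&(P[:,1]>=y)&(P[:,1]<y+.03)]
            if len(q)>3: print(n,x.round(2),y.round(2),len(q),q[:,2].max().round(3))
E
```

```text
scene0.png 0.42 -0.5 20 0.081
scene0.png 0.42 -0.47 109 0.081
scene0.png 0.42 -0.44 41 0.08
scene0.png 0.45 -0.5 18 0.08
scene0.png 0.45 -0.47 71 0.08
scene0.png 0.45 -0.44 27 0.081
scene0.png 0.48 -0.44 17 0.079
scene0.png 0.48 -0.41 10 0.081
scene0.png 0.51 -0.47 14 0.09
scene0.png 0.51 -0.44 117 0.102
scene0.png 0.51 -0.41 187 0.099
scene0.png 0.51 -0.38 16 0.082
scene0.png 0.54 -0.47 10 0.093
scene0.png 0.54 -0.44 73 0.104
scene0.png 0.54 -0.41 145 0.104
scene0.png 0.54 -0.38 59 0.088
scene0.png 0.57 -0.5 342 0.3
scene0.png 0.57 -0.44 15 0.099
scene0.png 0.57 -0.41 50 0.098
scene0.png 0.57 -0.38 8 0.079
scene0.png 0.6 -0.5 758 0.3
scene0.png 0.6 -0.47 1029 0.3
scene0.png 0.6 -0.44 16 0.293
scene0.png 0.63 -0.47 80 0.299
scene0.png 0.63 -0.44 1112 0.3
scene0.png 0.63 -0.41 628 0.3
side0.png 0.42 -0.5 14 0.08
side0.png 0.42 -0.47 65 0.08
side0.png 0.42 -0.44 47 0.08
side0.png 0.45 -0.5 9 0.079
side0.png 0.45 -0.47 51 0.08
side0.png 0.45 -0.44 34 0.08
side0.png 0.48 -0.44 10 0.079
side0.png 0.48 -0.41 5 0.081
side0.png 0.51 -0.44 49 0.1
side0.png 0.51 -0.41 191 0.1
side0.png 0.51 -0.38 13 0.08
side0.png 0.54 -0.44 32 0.104
side0.png 0.54 -0.41 157 0.103
side0.png 0.54 -0.38 83 0.085
side0.png 0.57 -0.5 230 0.299
side0.png 0.57 -0.44 11 0.101
side0.png 0.57 -0.41 100 0.099
side0.png 0.57 -0.38 8 0.077
side0.png 0.6 -0.5 902 0.3
side0.png 0.6 -0.47 977 0.3
side0.png 0.63 -0.47 240 0.3
side0.png 0.63 -0.44 1274 0.3
side0.png 0.63 -0.41 590 0.3
w1.png 0.48 -0.44 112 0.08
w1.png 0.48 -0.41 80 0.081
w1.png 0.51 -0.44 463 0.091
w1.png 0.51 -0.41 1568 0.092
w1.png 0.51 -0.38 136 0.081
w1.png 0.54 -0.41 70 0.087
w1.png 0.54 -0.38 302 0.083
```

```bash
python3 - <<'E'
from h import *
plan([(.511,-.06,.13,None),(.4906,-.3318,.14,16),(.4906,-.3318,.066,16)],0,vmax=.9)
E
```

```text
[[0.07, -0.76, 0.0, -0.0, 0], [0.07, -0.76, 0.0, -0.0, 0], '--', [0.85, -0.03, -0.02, -0.4, 0], [0.85, -0.03, -0.05, -0.39, 0], [0.85, -0.03, -0.09, -0.4, 0], [0.84, -0.03, -0.12, -0.4, 0], [0.84, -0.03, -0.16, -0.39, 0], [0.83, -0.03, -0.2, -0.4, 0], [0.82, -0.03, -0.23, -0.4, 0], [0.81, -0.04, -0.26, -0.39, 0], '--', [0.0, 0.62, 0.0, -0.0, 0], [0.0, 0.62, 0.0, -0.0, 0], [0.0, 0.61, 0.0, -0.0, 0], '--']
end [ 0.4905 -0.3317  0.0662] 15.98
```

Emit:
play_rows --pt "0.07 -0.76 0 0 0" --pt "0.07 -0.76 0 0 0" --pt "0.85 -0.03 -0.02 -0.4 0" --pt "0.85 -0.03 -0.05 -0.4 0" --pt "0.85 -0.03 -0.09 -0.4 0" --pt "0.84 -0.03 -0.12 -0.4 0" --pt "0.84 -0.03 -0.16 -0.4 0" --pt "0.83 -0.03 -0.2 -0.4 0" --pt "0.82 -0.03 -0.23 -0.4 0" --pt "0.81 -0.04 -0.26 -0.4 0" --pt "0 0 0 0 0" --pt "0 0 0 0 0"

```text
clock: 15.47
ee_pos: [0.4921, -0.3335, 0.1419]
orientation: [[0.275, 0.001, 0.961], [-0.961, -0.0, 0.275], [0.001, -1.0, 0.001]]
contact_force: [-0.6, 0.3, -0.5]
opening: 0.016
```

```bash
python3 st.py; python3 - <<'E'
from h import *
d,o=shot('wrist','w6.png'); plan([(.4906,-.3318,.068,16)],0,vmax=.6)
E
```

```text
15.4667 [ 0.4921 -0.3335  0.1419] 0.01596979437548833 F [-0.56  0.25 -0.5 ] M [-0.026  0.022 -0.021] zyaw 15.97
[[-0.0, 0.46, -0.01, 0.0, 0], [-0.01, 0.46, -0.01, 0.0, 0], [-0.0, 0.46, -0.0, 0.01, 0], [-0.01, 0.46, -0.01, -0.0, 0], '--']
end [ 0.4906 -0.3316  0.0679] 15.98
```

View pics/w6.png

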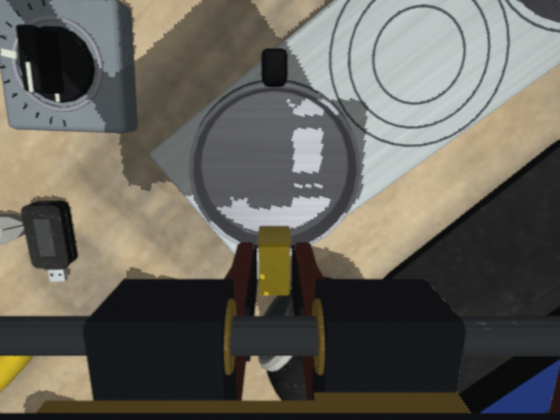

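Emit:
play_rows --pt "0 0.46 -0.01 0 0" --pt "-0.01 0.46 -0.01 0 0" --pt "0 0.46 0 0 0" --pt "-0.01 0.4 -0.01 0 0" --pt "0 0 0 0 0" --pt "0 0 0 0 0"

```text
clock: 16.02
ee_pos: [0.4907, -0.3298, 0.0695]
orientation: [[0.279, -0.002, 0.96], [-0.96, 0.002, 0.279], [-0.002, -1.0, -0.001]]
contact_force: [0.0, 0.6, -0.2]
opening: 0.0156
```

```bash
python3 st.py
```

```text
16.0167 [ 0.4907 -0.3298  0.0695] 0.01561566439557315 F [ 0.04  0.62 -0.2 ] M [-0.078  0.042 -0.042] zyaw 16.23
```

Emit:
play_rows --pt "0 0.08 0 0 0" --pt "0 0 0 0 0"

```text
clock: 16.18
ee_pos: [0.4917, -0.3312, 0.0674]
orientation: [[0.279, 0.001, 0.96], [-0.96, -0.001, 0.279], [0.001, -1.0, 0.001]]
contact_force: [0.1, -0.4, -0.4]
opening: 0.0158
```

```bash
python3 st.py
```

```text
16.1833 [ 0.4917 -0.3312  0.0674] 0.015842828990277395 F [ 0.08 -0.38 -0.37] M [-0.062  0.012 -0.057] zyaw 16.2
```

Emit:
play_rows --pt "0 0.05 0 0 0" --pt "0 0.05 0 0 0" --pt "0 0 0 0 0"

```text
clock: 16.43
ee_pos: [0.4919, -0.3319, 0.0638]
orientation: [[0.278, 0.002, 0.961], [-0.961, -0.001, 0.278], [0.001, -1.0, 0.001]]
contact_force: [-0.3, 2.0, 6.8]
opening: 0.016
```

```bash
python3 st.py
```

```text
16.4333 [ 0.4919 -0.3319  0.0638] 0.015964601515779282 F [-0.3   1.96  6.82] M [ 0.219  0.137 -0.009] zyaw 16.15
```

Contact on the pan floor, so I release (small opening first) and lift.

Emit:
play_rows --pt "0 -0.03 0 0 24" --pt "0 0 0 0 24" --pt "0 0 0 0 24" --pt "0 0 0 0 24" --pt "0 -0.3 0 0 24" --pt "0 -0.8 0 0 24" --pt "-0.9 -0.8 -0.2 0 40" --pt "-0.9 -0.5 -0.2 0 40" --pt "-0.9 0 -0.2 0 40" --pt "0 0 0 0 40" --pt "0 0 0 0 40"

```text
clock: 17.35
ee_pos: [0.4401, -0.2383, 0.156]
orientation: [[0.28, 0.0, 0.96], [-0.96, -0.0, 0.28], [0.0, -1.0, 0.0]]
contact_force: [-0.2, -0.1, -0.5]
opening: 0.0401
```

```bash
python3 st.py; python3 - <<'E'
from h import *
d,o=shot('wrist','w7.png'); d=load('w7.png'); relays(d); relays(d,.05,.06)
E
```

```text
17.35 [ 0.4401 -0.2383  0.156 ] 0.04009051496204879 F [-0.2  -0.08 -0.53] M [-0.093  0.056 -0.043] zyaw 16.26
relay px [362.  31.] ctr [ 462.5 -103.4] size [15.5 23.7] long axis 151.6 zmax 0.0274
relay px [290.  91.] ctr [ 426.4 -154.7] size [23.9 13.8] long axis 78.6 zmax 0.0274
relay px [304. 358.] ctr [ 492.9 -341.2] size [13.3  5.2] long axis 16.4 zmax 0.0555
```

View pics/w7.png

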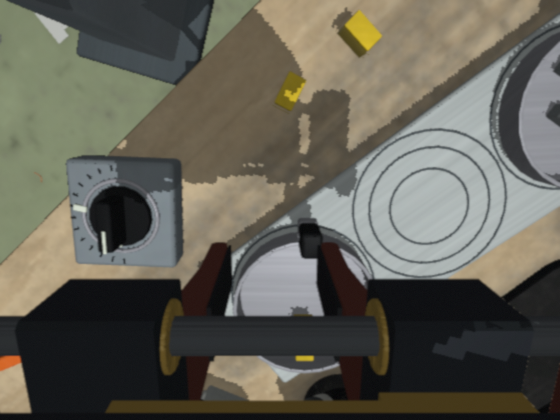

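```bash
python3 - <<'E'
from h import *
plan([(.463,-.1027,.12,62),(.463,-.1027,.033,62)],40,tmax=.9)
E
```

```text
[[-0.35, 0.1, 0.16, -0.85, 40], [-0.33, 0.1, 0.2, -0.85, 40], [-0.31, 0.1, 0.22, -0.84, 40], [-0.3, 0.1, 0.25, -0.85, 40], [-0.26, 0.1, 0.28, -0.85, 40], [-0.25, 0.1, 0.29, -0.85, 40], [-0.21, 0.1, 0.32, -0.85, 40], [-0.19, 0.1, 0.34, -0.84, 40], [-0.16, 0.1, 0.35, -0.85, 40], '--', [0.0, 0.72, 0.0, -0.0, 40], [0.0, 0.73, 0.0, -0.0, 40], [0.0, 0.72, 0.0, -0.0, 40], '--']
end [ 0.4629 -0.1027  0.0331] 61.99
```

Emit:
play_rows --pt "-0.35 0.1 0.16 -0.85 40" --pt "-0.33 0.1 0.2 -0.85 40" --pt "-0.31 0.1 0.22 -0.85 40" --pt "-0.3 0.1 0.25 -0.85 40" --pt "-0.26 0.1 0.28 -0.85 40" --pt "-0.25 0.1 0.29 -0.85 40" --pt "-0.21 0.1 0.32 -0.85 40" --pt "-0.19 0.1 0.34 -0.85 40" --pt "-0.16 0.1 0.35 -0.85 40" --pt "0 0 0 0 40" --pt "0 0 0 0 40"

```text
clock: 18.32
ee_pos: [0.4634, -0.103, 0.1187]
orientation: [[0.883, -0.0, 0.47], [-0.47, -0.0, 0.883], [-0.0, -1.0, -0.0]]
contact_force: [-0.1, -1.0, -0.0]
opening: 0.0401
```

```bash
python3 st.py; python3 - <<'E'
from h import *
d,o=shot('wrist','w8.png'); d=load('w8.png'); relays(d)
plan([(.463,-.1027,.033,62)],40,tmax=.9)
E
```

```text
18.3167 [ 0.4634 -0.103   0.1187] 0.040096498297871895 F [-0.08 -0.95 -0.05] M [-0.036  0.016 -0.031] zyaw 61.99
relay px [181. 208.] ctr [ 426.6 -153.7] size [25.9 14. ] long axis 79.2 zmax 0.0269
relay px [275. 219.] ctr [ 462.7 -103.1] size [13.6 23.9] long axis 151.7 zmax 0.0269
[[-0.0, 0.72, 0.0, -0.0, 40], [-0.01, 0.71, 0.01, -0.01, 40], [-0.0, 0.72, 0.0, -0.0, 40], '--']
end [ 0.4631 -0.1028  0.0329] 62.0
```

View pics/w8.png

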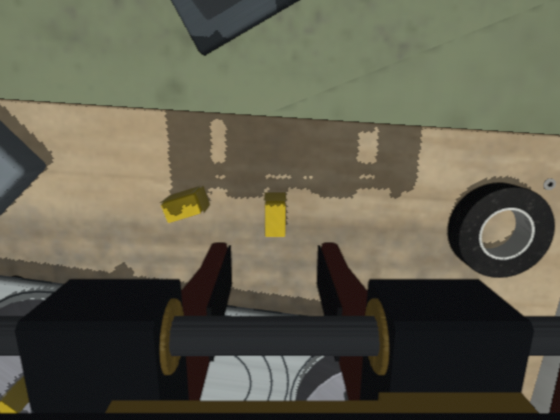

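Emit:
play_rows --pt "0 0.8 0 0 40" --pt "0 0.7 0 0 40" --pt "0 0.4 0 0 40" --pt "0 0.25 0 0 40" --pt "0 0 0 0 30" --pt "0 0 0 0 18" --pt "0 0 0 0 8" --pt "0 0 0 0 0" --pt "0 0 0 0 0" --pt "0 0 0 0 0" --pt "0 -0.3 0 0 0" --pt "0 -0.6 0 0 0" --force 20

```text
clock: 19.37
ee_pos: [0.4609, -0.1022, 0.068]
orientation: [[0.883, -0.004, 0.469], [-0.469, 0.001, 0.883], [-0.004, -1.0, -0.001]]
contact_force: [-0.1, -0.2, -0.5]
opening: 0.0159
```

```bash
python3 st.py; python3 - <<'E'
from h import *
plan([(.465,-.115,.145,None),(.483,-.301,.145,16)],0,vmax=.9,tmax=.9)
E
```

```text
19.3667 [ 0.4609 -0.1022  0.068 ] 0.015885900671615213 F [-0.05 -0.15 -0.45] M [-0.036 -0.007  0.042] zyaw 62.06
[[0.08, -0.64, -0.08, -0.0, 0], [0.08, -0.64, -0.08, -0.0, 0], [0.08, -0.65, -0.08, -0.0, 0], '--', [0.29, 0.0, -0.43, 0.85, 0], [0.32, 0.0, -0.41, 0.86, 0], [0.36, 0.0, -0.37, 0.85, 0], [0.39, 0.0, -0.34, 0.85, 0], [0.42, 0.0, -0.31, 0.85, 0], [0.44, 0.0, -0.27, 0.86, 0], [0.47, 0.0, -0.22, 0.85, 0], [0.49, 0.0, -0.18, 0.85, 0], [0.5, 0.0, -0.14, 0.86, 0], '--']
end [ 0.4832 -0.3011  0.1452] 15.98
```

Emit:
play_rows --pt "0.08 -0.64 -0.08 0 0" --pt "0.08 -0.64 -0.08 0 0" --pt "0.08 -0.65 -0.08 0 0" --pt "0.29 0 -0.43 0.85 0" --pt "0.32 0 -0.41 0.85 0" --pt "0.36 0 -0.37 0.85 0" --pt "0.39 0 -0.34 0.85 0" --pt "0.42 0 -0.31 0.85 0" --pt "0.44 0 -0.27 0.85 0" --pt "0.47 0 -0.22 0.85 0" --pt "0.49 0 -0.18 0.85 0" --pt "0.5 0 -0.14 0.87 0"

```text
clock: 20.37
ee_pos: [0.4849, -0.3024, 0.1465]
orientation: [[0.272, 0.0, 0.962], [-0.962, -0.0, 0.272], [0.0, -1.0, 0.0]]
contact_force: [0.9, 0.9, -0.8]
opening: 0.0159
```

Emit:
play_rows --pt "0 0 0 0 0" --pt "0 0 0 0 0" --pt "0 0 0 0 0"

```text
clock: 20.62
ee_pos: [0.4845, -0.3007, 0.1461]
orientation: [[0.278, -0.001, 0.961], [-0.961, 0.001, 0.278], [-0.001, -1.0, -0.0]]
contact_force: [0.3, -0.5, 0.6]
opening: 0.0157
```

```bash
python3 st.py; python3 - <<'E'
from h import *
d,o=shot('wrist','w9.png'); plan([(.483,-.3013,.072,16)],0,vmax=.6)
E
```

```text
20.6167 [ 0.4845 -0.3007  0.1461] 0.015688297640626257 F [ 0.32 -0.55  0.58] M [-0.081  0.04   0.02 ] zyaw 16.13
[[0.0, 0.46, -0.01, 0.01, 0], [0.01, 0.47, -0.01, 0.0, 0], [-0.0, 0.46, -0.01, 0.01, 0], [0.0, 0.46, -0.01, 0.01, 0], '--']
end [ 0.4831 -0.3013  0.0721] 15.97
```

View pics/w9.png

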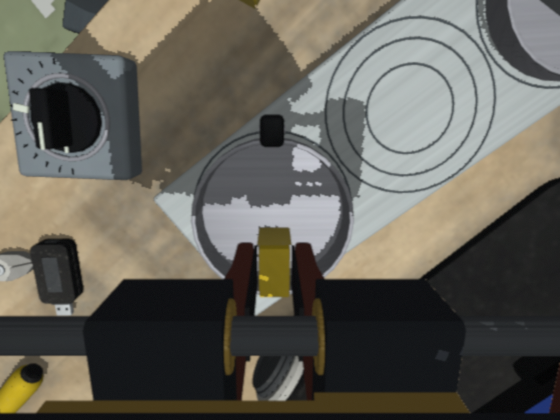

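Emit:
play_rows --pt "0 0.46 -0.01 0 0" --pt "0 0.46 -0.01 0 0" --pt "0 0.46 -0.01 0 0" --pt "0 0.46 -0.01 0 0" --pt "0 0.06 0 0 0" --pt "0 0.05 0 0 0" --pt "0 0 0 0 0"

```text
clock: 21.25
ee_pos: [0.4836, -0.3014, 0.0685]
orientation: [[0.277, -0.0, 0.961], [-0.961, 0.0, 0.277], [-0.0, -1.0, -0.0]]
contact_force: [-0.3, -1.2, 0.6]
opening: 0.0156
```

```bash
python3 st.py
```

```text
21.25 [ 0.4836 -0.3014  0.0685] 0.01557967202667591 F [-0.25 -1.17  0.56] M [-0.108  0.082 -0.077] zyaw 16.11
```

Emit:
play_rows --pt "0 0.05 0 0 0" --pt "0 0.04 0 0 0" --pt "0 0 0 0 0"

```text
clock: 21.5
ee_pos: [0.4838, -0.3021, 0.0651]
orientation: [[0.276, 0.001, 0.961], [-0.961, -0.001, 0.276], [0.001, -1.0, 0.001]]
contact_force: [0.2, 0.4, 0.1]
opening: 0.0156
```

```bash
python3 st.py
```

```text
21.5 [ 0.4838 -0.3021  0.0651] 0.01561200090068379 F [0.17 0.35 0.09] M [-0.062  0.    -0.036] zyaw 16.05
```

Emit:
play_rows --pt "0 0.04 0 0 0" --pt "0 0.03 0 0 0" --pt "0 0 0 0 0"

```text
clock: 21.75
ee_pos: [0.4838, -0.3022, 0.063]
orientation: [[0.276, 0.001, 0.961], [-0.961, -0.0, 0.276], [0.001, -1.0, 0.001]]
contact_force: [-2.7, 2.3, 11.5]
opening: 0.0156
```

```bash
python3 st.py
```

```text
21.75 [ 0.4838 -0.3022  0.063 ] 0.01558383211285224 F [-2.65  2.34 11.46] M [0.291 0.392 0.007] zyaw 16.04
```

Emit:
play_rows --pt "0 -0.03 0 0 24" --pt "0 0 0 0 24" --pt "0 0 0 0 24" --pt "0 0 0 0 24" --pt "0 -0.3 0 0 24" --pt "0 -0.8 0 0 24" --pt "-0.9 -0.8 -0.2 0 40" --pt "-0.9 -0.5 -0.2 0 40" --pt "-0.9 0 -0.2 0 40" --pt "0 0 0 0 40" --pt "0 0 0 0 40"

```text
clock: 22.67
ee_pos: [0.4326, -0.2087, 0.1552]
orientation: [[0.278, 0.001, 0.961], [-0.961, -0.0, 0.278], [0.001, -1.0, 0.0]]
contact_force: [0.8, 0.2, -0.2]
opening: 0.0403
```

```bash
python3 st.py; python3 - <<'E'
from h import *
d,o=shot('wrist','w10.png'); d=load('w10.png'); relays(d); print(); relays(d,.05,.06)
plan([(.4268,-.154,.11,-10.6)],40,tmax=.9)
E
```

```text
22.6667 [ 0.4326 -0.2087  0.1552] 0.040310329000631875 F [ 0.8   0.18 -0.16] M [-0.077  0.044 -0.06 ] zyaw 16.14
relay px [288. 134.] ctr [ 426.4 -154.6] size [23.9 14. ] long axis 78.3 zmax 0.0276

relay px [303. 359.] ctr [ 485.1 -313.8] size [14.7 10.9] long axis 17.1 zmax 0.0554
relay px [302. 381.] ctr [ 489.6 -330.9] size [15.1 26.8] long axis 106.6 zmax 0.0558
[[-0.28, 0.23, 0.04, 0.89, 40], [-0.28, 0.22, 0.02, 0.89, 40], [-0.28, 0.23, -0.0, 0.89, 40], [-0.28, 0.22, -0.04, 0.89, 40], [-0.27, 0.23, -0.06, 0.89, 40], '--']
end [ 0.4267 -0.1541  0.1098] -10.59
```

View pics/w10.png

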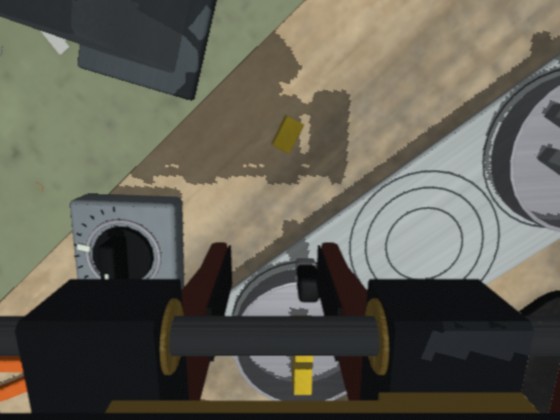

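Emit:
play_rows --pt "-0.28 0.23 0.04 0.89 40" --pt "-0.28 0.22 0.02 0.89 40" --pt "-0.28 0.23 0 0.89 40" --pt "-0.28 0.22 -0.04 0.89 40" --pt "-0.27 0.23 -0.06 0.89 40" --pt "0 0 0 0 40" --pt "0 0 0 0 40"

```text
clock: 23.3
ee_pos: [0.4269, -0.1546, 0.1086]
orientation: [[-0.182, -0.001, 0.983], [-0.983, 0.0, -0.182], [-0.0, -1.0, -0.001]]
contact_force: [1.2, 0.2, 1.0]
opening: 0.0401
```

```bash
python3 st.py; python3 - <<'E'
from h import *
d,o=shot('wrist','w11.png'); d=load('w11.png'); relays(d); 
plan([(.4268,-.154,.033,-10.6)],40,tmax=.9)
E
```

```text
23.3 [ 0.4269 -0.1546  0.1086] 0.04006726735566673 F [1.23 0.24 1.03] M [-0.103  0.066  0.007] zyaw -10.47
relay px [275. 222.] ctr [ 426.4 -154.1] size [24.2 13.6] long axis 79.8 zmax 0.0264
[[-0.01, 0.95, -0.01, 0.01, 40], [-0.01, 0.95, -0.0, 0.01, 40], '--']
end [ 0.427  -0.1541  0.033 ] -10.61
```

Emit:
play_rows --pt "0 0.8 0 0 40" --pt "0 0.6 0 0 40" --pt "0 0.3 0 0 40" --pt "0 0.2 0 0 40" --pt "0 0 0 0 30" --pt "0 0 0 0 18" --pt "0 0 0 0 8" --pt "0 0 0 0 0" --pt "0 0 0 0 0" --pt "0 0 0 0 0" --pt "0 -0.3 0 0 0" --pt "0 -0.6 0 0 0" --force 20

```text
clock: 24.35
ee_pos: [0.4249, -0.1535, 0.068]
orientation: [[-0.185, -0.004, 0.983], [-0.983, 0.001, -0.185], [-0.001, -1.0, -0.004]]
contact_force: [-0.4, 0.0, -0.4]
opening: 0.0157
```

```bash
python3 st.py; python3 - <<'E'
from h import *
plan([(.43,-.165,.145,None),(.4747,-.2715,.145,16)],0,vmax=.9,tmax=.9)
E
```

```text
24.35 [ 0.4249 -0.1535  0.068 ] 0.015744487068217447 F [-0.4   0.03 -0.42] M [-0.06   0.091  0.004] zyaw -10.65
[[0.09, -0.64, 0.06, -0.0, 0], [0.08, -0.64, 0.06, -0.0, 0], [0.09, -0.65, 0.06, -0.0, 0], '--', [0.48, 0.0, 0.32, -0.89, 0], [0.51, 0.0, 0.27, -0.89, 0], [0.53, 0.0, 0.22, -0.88, 0], [0.55, 0.0, 0.17, -0.89, 0], [0.57, 0.0, 0.12, -0.89, 0], '--']
end [ 0.4745 -0.2716  0.1452] 15.99
```

Emit:
play_rows --pt "0.09 -0.64 0.06 0 0" --pt "0.08 -0.64 0.06 0 0" --pt "0.09 -0.65 0.06 0 0" --pt "0.48 0 0.32 -0.89 0" --pt "0.51 0 0.27 -0.89 0" --pt "0.53 0 0.22 -0.89 0" --pt "0.55 0 0.17 -0.89 0" --pt "0.57 0 0.12 -0.89 0" --pt "0 0 0 0 0" --pt "0 0 0 0 0" --pt "0 0 0 0 0"

```text
clock: 25.27
ee_pos: [0.4752, -0.2715, 0.1459]
orientation: [[0.275, -0.001, 0.961], [-0.961, 0.001, 0.275], [-0.001, -1.0, -0.001]]
contact_force: [-1.0, 0.3, -0.7]
opening: 0.0164
```

```bash
python3 st.py; python3 - <<'E'
from h import *
d,o=shot('wrist','w12.png'); plan([(.475,-.2715,.07,16)],0,vmax=.6)
E
```

```text
25.2667 [ 0.4752 -0.2715  0.1459] 0.016414286035093446 F [-0.95  0.25 -0.73] M [-0.007  0.048 -0.057] zyaw 15.95
[[0.0, 0.47, -0.0, -0.0, 0], [0.0, 0.48, -0.0, -0.0, 0], [0.0, 0.47, -0.0, -0.0, 0], [0.01, 0.48, -0.01, -0.0, 0], '--']
end [ 0.4749 -0.2717  0.0699] 15.99
```

View pics/w12.png

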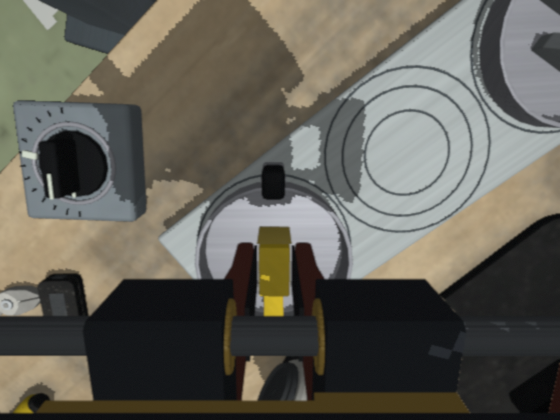

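Emit:
play_rows --pt "0 0.47 0 0 0" --pt "0 0.47 0 0 0" --pt "0 0.47 0 0 0" --pt "0 0.47 0 0 0" --pt "0 0.05 0 0 0" --pt "0 0.05 0 0 0" --pt "0 0 0 0 0"

```text
clock: 25.9
ee_pos: [0.476, -0.2717, 0.0673]
orientation: [[0.277, -0.0, 0.961], [-0.961, 0.0, 0.277], [-0.0, -1.0, -0.0]]
contact_force: [-0.5, 0.7, -1.3]
opening: 0.016
```

```bash
python3 st.py
```

```text
25.9 [ 0.476  -0.2717  0.0673] 0.015968263981040443 F [-0.46  0.72 -1.27] M [-0.044 -0.002  0.023] zyaw 16.05
```

Emit:
play_rows --pt "0 0.05 0 0 0" --pt "0 0.03 0 0 0" --pt "0 0 0 0 0"

```text
clock: 26.15
ee_pos: [0.4763, -0.2723, 0.0643]
orientation: [[0.276, 0.001, 0.961], [-0.961, -0.001, 0.276], [0.001, -1.0, 0.001]]
contact_force: [0.5, -0.1, -0.5]
opening: 0.0162
```

```bash
python3 st.py
```

```text
26.15 [ 0.4763 -0.2723  0.0643] 0.016219044445923737 F [ 0.52 -0.05 -0.51] M [-0.044  0.054 -0.018] zyaw 16.04
```

Emit:
play_rows --pt "0 0.03 0 0 0" --pt "0 0.02 0 0 0" --pt "0 0 0 0 0"

```text
clock: 26.4
ee_pos: [0.4763, -0.2724, 0.0628]
orientation: [[0.276, 0.001, 0.961], [-0.961, -0.0, 0.276], [0.001, -1.0, 0.001]]
contact_force: [-2.8, 0.7, 9.9]
opening: 0.016
```

```bash
python3 st.py
```

```text
26.4 [ 0.4763 -0.2724  0.0628] 0.01597706236853187 F [-2.76  0.68  9.93] M [0.223 0.415 0.   ] zyaw 16.04
```

Emit:
play_rows --pt "0 -0.03 0 0 24" --pt "0 0 0 0 24" --pt "0 0 0 0 24" --pt "0 0 0 0 24" --pt "0 -0.3 0 0 24" --pt "0 -0.8 0 0 24" --pt "0 -0.8 0 0 40" --pt "0.9 -0.7 -0.5 0 40" --pt "0.9 -0.3 -0.5 0 40" --pt "0 0 0 0 40" --pt "0 0 0 0 40"

```text
clock: 27.32
ee_pos: [0.4592, -0.3466, 0.1757]
orientation: [[0.273, 0.002, 0.962], [-0.962, -0.002, 0.273], [0.002, -1.0, 0.002]]
contact_force: [-0.1, 0.4, 0.2]
opening: 0.04
```

```bash
python3 st.py; python3 - <<'E'
from h import *
d,o=shot('wrist','w13.png'); d=load('w13.png'); W=cloud(d); relays(d,.05,.06); c,n=rim(W,(.482,-.302)); print(c,n); h=handle(d,W,c); print(h); v=h[0][:2]-c; print(np.linalg.norm(v),np.degrees(np.arctan2(v[1],v[0]))); print(rim(W,(.624,-.109)))
E
```

```text
27.3167 [ 0.4592 -0.3466  0.1757] 0.03996213403002261 F [-0.11  0.41  0.17] M [-0.051  0.035 -0.038] zyaw 15.87
relay px [325. 115.] ctr [ 474.7 -272.7] size [15.2 23.7] long axis 106.0 zmax 0.0563
relay px [322. 160.] ctr [ 482.2 -302.6] size [15.2 23.7] long axis 106.1 zmax 0.0558
relay px [320. 199.] ctr [ 489.7 -331. ] size [15.1 26. ] long axis 106.5 zmax 0.056
[ 0.4822242  -0.30271834] 2069
(array([ 0.46485542, -0.24506871,  0.07941424]), ((465.2921142578125, -244.7593231201172), (13.713942527770996, 17.269996643066406), 15.59504508972168), 700)
0.060209262216205706 106.76659301187554
(array([ 0.624, -0.109]), 0)
```

View pics/w13.png

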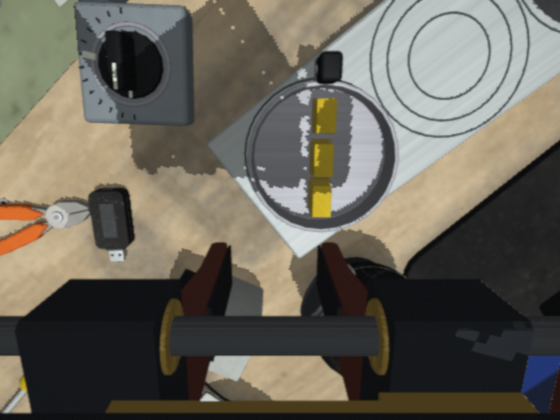

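```bash
python3 - <<'E'
from h import *
for n,(u0,v0) in [('w12.png',(408,151)),('w10.png',(424,241)),('w3.png',None) if 0 else ('w13.png',(451,54))]:
    d=load(n); g=cv2.cvtColor(d['frame'],cv2.COLOR_RGB2GRAY)
    bh=cv2.morphologyEx(g,cv2.MORPH_BLACKHAT,np.ones((7,7)))
    yy,xx=np.where(bh>18)
    P=np.array([onz(d,u,v,.025)[:2] for u,v in zip(xx,yy) if abs(u-u0)<110 and abs(v-v0)<110])
    c=onz(d,u0,v0,.025)[:2]; r0=np.linalg.norm(P-c,axis=1)
    hh=np.histogram(r0,bins=np.arange(.0,.07,.002)); 
    # inner circle fits
    for lo,hi in [(.012,.026),(.026,.044),(.05,.065)]:
        cc=c.copy()
        for _ in range(6):
            r=np.linalg.norm(P-cc,axis=1); m=(r>lo)&(r<hi)
            R=np.median(r[m]); m&=np.abs(r-R)<.004
            if m.sum()<30: break
            s=least_squares(lambda x:np.linalg.norm(P[m]-x[:2],axis=1)-x[2],[*cc,R],loss='soft_l1',f_scale=.001).x; cc=s[:2]
        print(n,lo,cc.round(4),R.round(4),m.sum())
plan([(.465,-.2448,.17,16),(.465,-.2448,.13,16),(.465,-.2448,.0765,16)],40)
E
```

```text
w12.png 0.012 [ 0.5541 -0.2043] nan 0
w12.png 0.026 [ 0.5535 -0.2061] 0.0299 996
w12.png 0.05 [ 0.5536 -0.2061] 0.0584 1938
w10.png 0.012 [ 0.5527 -0.2034] 0.0259 6
w10.png 0.026 [ 0.5534 -0.2059] 0.0298 715
w10.png 0.05 [ 0.5535 -0.2058] 0.0583 1089
w13.png 0.012 [ 0.5546 -0.2043] nan 0
w13.png 0.026 [ 0.5537 -0.2064] 0.0298 1013
w13.png 0.05 [ 0.5537 -0.2063] 0.0584 1393
[[-0.79, 0.04, 0.28, -0.0, 40], [-0.79, 0.04, 0.28, -0.01, 40], [-0.79, 0.03, 0.28, -0.0, 40], '--', [0.0, 0.5, -0.0, -0.0, 40], [0.0, 0.5, -0.0, -0.0, 40], '--', [0.0, 0.67, -0.0, -0.0, 40], [0.0, 0.67, -0.0, -0.0, 40], '--']
end [ 0.465  -0.2446  0.0765] 16.0
  return _methods._mean(a, axis=axis, dtype=dtype,
  ret = ret.dtype.type(ret / rcount)
```

Emit:
play_rows --pt "-0.79 0.04 0.28 0 40" --pt "-0.79 0.04 0.28 0 40" --pt "-0.79 0.03 0.28 0 40" --pt "0 0 0 0 40" --pt "0 0.5 0 0 40" --pt "0 0.5 0 0 40" --pt "0 0.67 0 0 40" --pt "0 0.6 0 0 40" --pt "0 0 0 0 40" --pt "0 0 0 0 40"

```text
clock: 28.2
ee_pos: [0.4641, -0.2429, 0.0776]
orientation: [[0.277, -0.004, 0.961], [-0.961, 0.002, 0.277], [-0.003, -1.0, -0.003]]
contact_force: [0.9, -0.4, -1.1]
opening: 0.0404
```

```bash
python3 st.py
```

```text
28.2 [ 0.4641 -0.2429  0.0776] 0.04039976448241635 F [ 0.89 -0.37 -1.05] M [-0.086  0.005  0.04 ] zyaw 16.1
```

Emit:
play_rows --pt "0 0 0 0 16" --pt "0 0 0 0 10" --pt "0 0 0 0 5" --pt "0 0 0 0 0" --pt "0 0 0 0 0" --pt "0 0 0 0 0" --force 25

```text
clock: 28.7
ee_pos: [0.466, -0.2447, 0.0798]
orientation: [[0.276, 0.002, 0.961], [-0.961, -0.001, 0.276], [0.001, -1.0, 0.001]]
contact_force: [-0.3, 1.3, 6.6]
opening: 0.0141
```

```bash
python3 st.py
```

```text
28.7 [ 0.466  -0.2447  0.0798] 0.014110037306177423 F [-0.27  1.29  6.56] M [0.179 0.015 0.065] zyaw 16.04
```

Emit:
play_rows --pt "0 -0.05 0 0 0" --pt "-0.02 0 0.026 0 0" --pt "-0.046 0 0.06 0 0" --pt "-0.065 0 0.085 0 0" --pt "-0.065 0 0.085 0 0" --pt "-0.065 0 0.085 0 0" --pt "-0.065 0 0.085 0 0" --pt "-0.065 0 0.085 0 0" --pt "-0.065 0 0.085 0 0" --pt "-0.065 0 0.085 0 0" --pt "-0.065 0 0.085 0 0" --pt "-0.065 0 0.085 0 0"

```text
clock: 29.7
ee_pos: [0.4911, -0.2094, 0.0808]
orientation: [[0.276, -0.0, 0.961], [-0.961, 0.0, 0.276], [-0.0, -1.0, -0.0]]
contact_force: [-0.3, 0.6, -2.9]
opening: 0.014
```

```bash
python3 st.py
```

```text
29.7 [ 0.4911 -0.2094  0.0808] 0.013988209864371347 F [-0.31  0.63 -2.93] M [-0.054  0.147 -0.032] zyaw 16.05
```

Emit:
play_rows --pt "-0.065 0 0.085 0 0" --pt "-0.065 0 0.085 0 0" --pt "-0.065 0 0.085 0 0" --pt "-0.065 0 0.085 0 0" --pt "-0.065 0 0.085 0 0" --pt "-0.065 0 0.085 0 0" --pt "-0.065 0 0.085 0 0" --pt "-0.065 0 0.085 0 0"

```text
clock: 30.37
ee_pos: [0.5114, -0.182, 0.0808]
orientation: [[0.276, 0.0, 0.961], [-0.961, -0.0, 0.276], [0.0, -1.0, 0.0]]
contact_force: [-0.0, -0.2, -3.8]
opening: 0.0139
```

```bash
python3 st.py;  python3 - <<'E'
from h import *
d,o=shot('side','s14.png'); W=cloud(d); e=o['ee_pos'][:2]-np.array([.466,-.2447]); print(np.array([.4822,-.3027])+e, rim(W,np.array([.4822,-.3027])+e))
E
```

```text
30.3667 [ 0.5114 -0.182   0.0808] 0.013873289224241608 F [-0.03 -0.18 -3.76] M [0.081 0.196 0.018] zyaw 16.04
[ 0.5276435  -0.24001947] (array([ 0.52732263, -0.24063193]), 279)
```

Emit:
play_rows --pt "-0.065 0 0.085 0 0" --pt "-0.065 0 0.085 0 0" --pt "-0.065 0 0.085 0 0" --pt "-0.065 0 0.085 0 0" --pt "-0.065 0 0.085 0 0" --pt "-0.065 0 0.085 0 0" --pt "-0.065 0 0.085 0 0" --pt "-0.065 0 0.085 0 0" --pt "-0.046 0 0.06 0 0" --pt "-0.02 0 0.026 0 0" --pt "0 0 0 0 0" --pt "0 0 0 0 0"

```text
clock: 31.42
ee_pos: [0.5342, -0.1513, 0.0808]
orientation: [[0.277, 0.0, 0.961], [-0.961, 0.0, 0.277], [0.0, -1.0, 0.0]]
contact_force: [0.9, 0.2, -3.8]
opening: 0.0139
```

```bash
python3 st.py;  python3 - <<'E'
from h import *
d,o=shot('side','s15.png'); W=cloud(d); e=o['ee_pos'][:2]-np.array([.466,-.2447]); print(np.array([.4822,-.3027])+e, rim(W,np.array([.4822,-.3027])+e),rim(W,(.624,-.109)))
E
```

```text
31.4167 [ 0.5342 -0.1513  0.0808] 0.013905821139659382 F [ 0.92  0.22 -3.79] M [0.193 0.027 0.1  ] zyaw 16.05
[ 0.55043055 -0.20928457] (array([ 0.55009793, -0.20971934]), 286) (array([ 0.62425586, -0.11020995]), 368)
```

Emit:
play_rows --pt "-0.02 0 0.035 0 0" --pt "-0.02 0 0.035 0 0" --pt "-0.015 0 0.03 0 0" --pt "0 0 0 0 0" --pt "0 0 0 0 0"

```text
clock: 31.88
ee_pos: [0.5375, -0.1481, 0.0808]
orientation: [[0.276, 0.0, 0.961], [-0.961, 0.0, 0.276], [-0.0, -1.0, 0.0]]
contact_force: [-1.0, 0.6, -3.7]
opening: 0.0135
```

```bash
python3 st.py
```

```text
31.8833 [ 0.5375 -0.1481  0.0808] 0.013538040755455963 F [-1.02  0.6  -3.67] M [ 0.179  0.037 -0.017] zyaw 16.05
```

Emit:
play_rows --pt "0 0.05 0 0 0" --pt "0 0 0 0 40" --pt "0 0 0 0 40" --pt "0 0 0 0 40" --pt "0 0 0 0 40" --pt "0 -0.5 0 0 40" --pt "0 -0.9 0 0 40" --pt "0 -0.9 0 0 40" --pt "0.3 -0.8 -0.5 0 40" --pt "0.3 -0.8 -0.5 0 40" --pt "0 0 0 0 40" --pt "0 0 0 0 40"

```text
clock: 32.88
ee_pos: [0.5062, -0.1833, 0.2368]
orientation: [[0.275, 0.004, 0.962], [-0.962, -0.002, 0.275], [0.003, -1.0, 0.004]]
contact_force: [-0.4, -0.0, -0.6]
opening: 0.0396
```

```bash
python3 st.py; python3 - <<'E'
from h import *
d,o=shot('wrist','w16.png'); d=load('w16.png'); W=cloud(d); relays(d,.05,.06); relays(d); c,n=rim(W,(.5536,-.206)); print(c,n,rim(W,(.624,-.109)))
d,o=shot('scene','sc16.png');
a=cv2.imread('pics/sc16.png')[170:310,140:440]; cv2.imwrite('pics/sc16c.png',cv2.resize(a,None,fx=2.6,fy=2.6,interpolation=cv2.INTER_CUBIC))
E
```

```text
32.8833 [ 0.5062 -0.1833  0.2368] 0.0396196479544425 F [-0.44 -0.01 -0.58] M [-0.098  0.026  0.007] zyaw 15.94
relay px [315. 205.] ctr [ 545.6 -186.8] size [16.3 52.4] long axis 96.7 zmax 0.0561
relay px [312. 258.] ctr [ 557.6 -235.5] size [ 9.5 26.3] long axis 106.0 zmax 0.0556
relay px [315. 205.] ctr [ 556.9 -192.5] size [59.6 15.8] long axis 84.3 zmax 0.0306
[ 0.55290421 -0.20635979] 1074 (array([ 0.62354234, -0.1098998 ]), 1483)
```

View pics/w16.png

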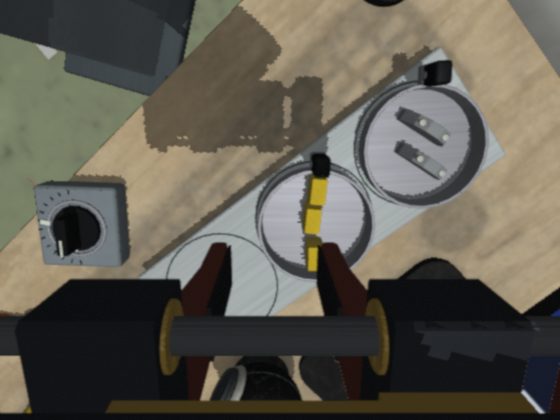

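View pics/sc16c.png

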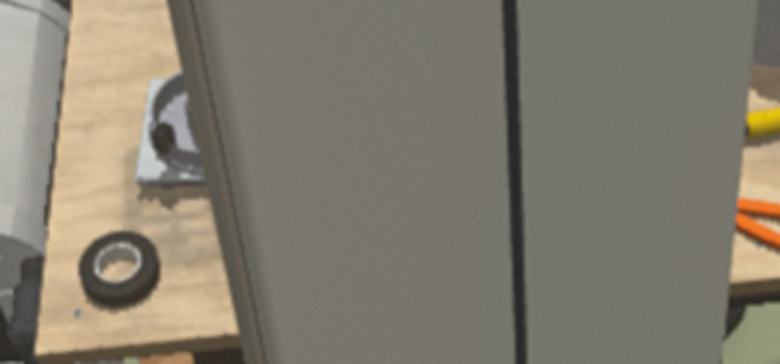

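```bash
python3 - <<'E'
from h import *
plan([(.3305,-.276,.22,15),(.3305,-.276,.15,14)],40,vmax=.95)
E
```

```text
[[0.18, 0.06, -0.81, 0.03, 40], [0.17, 0.06, -0.81, 0.03, 40], [0.18, 0.06, -0.8, 0.02, 40], [0.19, 0.06, -0.81, 0.03, 40], [0.18, 0.05, -0.81, 0.03, 40], [0.19, 0.06, -0.8, 0.03, 40], '--', [-0.0, 0.88, -0.0, 0.08, 40], [-0.0, 0.87, -0.0, 0.09, 40], '--']
end [ 0.3306 -0.2761  0.1501] 13.98
```

Emit:
play_rows --pt "0.18 0.06 -0.81 0.05 40" --pt "0.18 0.06 -0.81 0.05 40" --pt "0.18 0.06 -0.81 0.05 40" --pt "0.18 0.06 -0.81 0.05 40" --pt "0.18 0.05 -0.8 0.05 40" --pt "0.19 0.06 -0.8 0.05 40" --pt "0 0.2 0 0 40" --pt "0 0 0 0 40" --pt "0 0 0 0 40"

```text
clock: 33.73
ee_pos: [0.3304, -0.2748, 0.2116]
orientation: [[0.246, -0.002, 0.969], [-0.969, 0.002, 0.246], [-0.002, -1.0, -0.001]]
contact_force: [1.0, 0.7, -0.2]
opening: 0.0395
```

```bash
python3 st.py; python3 - <<'E'
from h import *
d,o=shot('wrist','w17.png')
a=cv2.imread('pics/w17.png')[120:250,205:355]; cv2.imwrite('pics/w17c.png',cv2.resize(a,None,fx=5,fy=4.5 if 0 else 5,interpolation=cv2.INTER_CUBIC)[:600])
E
```

```text
33.7333 [ 0.3304 -0.2748  0.2116] 0.0395183893279691 F [ 0.99  0.72 -0.16] M [-0.065  0.031  0.025] zyaw 14.23
```

View pics/w17c.png

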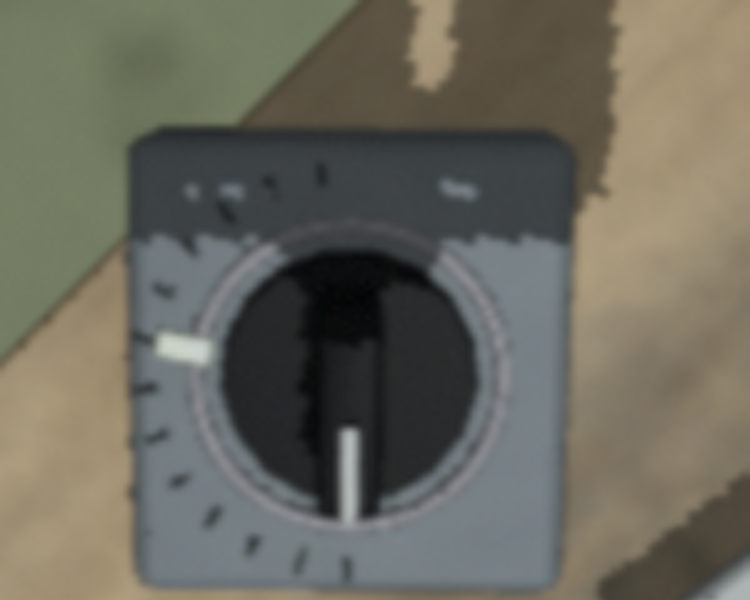

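Emit:
play_rows --pt "0.03 0.9 0 0 36" --pt "0 0.9 0 0 36" --pt "0 0.9 0 0 36" --pt "0 0.5 0 0 36" --pt "0 0.3 0 0 36" --pt "0 0.2 0 0 36" --pt "0 0 0 0 36" --pt "0 0 0 0 36"

```text
clock: 34.45
ee_pos: [0.3314, -0.2763, 0.0647]
orientation: [[0.247, -0.0, 0.969], [-0.969, 0.0, 0.247], [-0.0, -1.0, -0.0]]
contact_force: [0.2, 0.4, 0.7]
opening: 0.0358
```

```bash
python3 st.py
```

```text
34.45 [ 0.3314 -0.2763  0.0647] 0.03582539269307301 F [0.22 0.39 0.72] M [-0.058  0.049 -0.022] zyaw 14.32
```

Emit:
play_rows --pt "0 0 0 0 14" --pt "0 0 0 0 8" --pt "0 0 0 0 4" --pt "0 0 0 0 0" --pt "0 0 0 0 0" --pt "0 0 0 0 0" --force 15

```text
clock: 34.95
ee_pos: [0.3312, -0.2769, 0.0654]
orientation: [[0.245, 0.001, 0.969], [-0.969, -0.001, 0.245], [0.001, -1.0, 0.001]]
contact_force: [1.3, 2.4, 7.8]
opening: 0.0107
```

```bash
python3 st.py
```

```text
34.95 [ 0.3312 -0.2769  0.0654] 0.010658724737179524 F [1.35 2.41 7.77] M [ 0.325 -0.226 -0.103] zyaw 14.21
```

Emit:
play_rows --pt "0 -0.03 0 0.4 0" --pt "0 0 0 0.9 0" --pt "0 0 0 0.9 0" --pt "0 0 0 0.9 0" --pt "0 0 0 0.9 0" --pt "0 0 0 0.9 0" --pt "0 0 0 0.9 0" --pt "0 0 0 0.9 0" --pt "0 0 0 0.9 0" --pt "0 0 0 0.9 0" --pt "0 0 0 0.9 0" --pt "0 0 0 0.9 0"

```text
clock: 35.95
ee_pos: [0.3312, -0.2768, 0.0658]
orientation: [[-0.741, 0.001, 0.671], [-0.671, -0.001, -0.741], [-0.0, -1.0, 0.001]]
contact_force: [5.0, -0.8, -6.8]
opening: 0.0108
```

Emit:
play_rows --pt "0 0 0 0.9 0" --pt "0 0 0 0.9 0" --pt "0 0 0 0.9 0" --pt "0 0 0 0.9 0" --pt "0 0 0 0.9 0" --pt "0 0 0 0.9 0" --pt "0 0 0 0.5 0" --pt "0 0 0 0.2 0" --pt "0 0 0 0 0" --pt "0 0 0 0 0"

```text
clock: 36.78
ee_pos: [0.3311, -0.2768, 0.0659]
orientation: [[-0.995, 0.001, 0.103], [-0.103, -0.0, -0.995], [-0.001, -1.0, 0.001]]
contact_force: [5.3, 0.7, -9.5]
opening: 0.0109
```

```bash
python3 st.py
```

```text
36.7833 [ 0.3311 -0.2768  0.0659] 0.010928610546772664 F [ 5.32  0.69 -9.54] M [ 0.189 -0.8   -0.013] zyaw -84.1
```

Emit:
play_rows --pt "0 0 0 0 36" --pt "0 0 0 0 36" --pt "0 0 0 0 36" --pt "0 0 0 0 36" --pt "0 -0.5 0 0 36" --pt "0 -1 0 0 36" --pt "0 -1 0 0 36" --pt "0 -1 0 0 36" --pt "0 0 0 0 36" --pt "0 0 0 0 36" --pt "0 0 0 0 36"

```text
clock: 37.7
ee_pos: [0.3302, -0.2763, 0.2057]
orientation: [[-0.995, -0.0, 0.102], [-0.102, 0.0, -0.995], [0.0, -1.0, -0.0]]
contact_force: [0.2, 0.6, 0.4]
opening: 0.0357
```

```bash
python3 st.py; python3 - <<'E'
from h import *
d,o=shot('wrist','w18.png')
a=cv2.imread('pics/w18.png')[130:250,205:355]; cv2.imwrite('pics/w18c.png',cv2.resize(a,None,fx=5,fy=5,interpolation=cv2.INTER_CUBIC))
E
```

```text
37.7 [ 0.3302 -0.2763  0.2057] 0.03566247693883391 F [0.16 0.64 0.39] M [-0.057  0.146  0.008] zyaw -84.15
```

View pics/w18c.png

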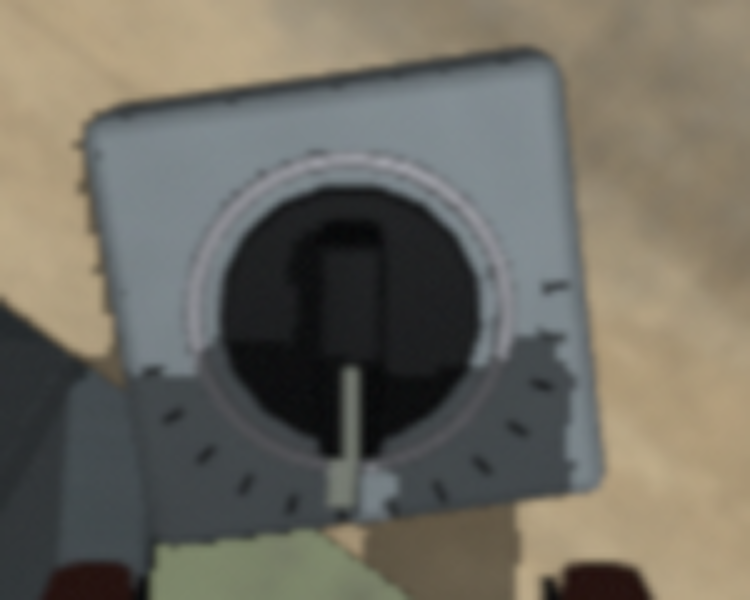

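```bash
cat > dial.py <<'E'
from h import *
import sys
n=sys.argv[1]; d=load(n); f=d['frame'].astype(int)
box=[int(x) for x in sys.argv[2:6]] # u0 v0 u1 v1
mx=f.max(-1);mn=f.min(-1)
thr=int(sys.argv[6]) if len(sys.argv)>6 else 140
u0,v0,u1,v1=box
W=cloud(d)
# skirt disc: dark pixels
sub=(mx<62)[v0:v1,u0:u1].astype(np.uint8); sub=cv2.morphologyEx(sub,cv2.MORPH_CLOSE,np.ones((7,7)))
k,l,s,c=cv2.connectedComponentsWithStats(sub); i=1+np.argmax(s[1:,4]); cnt=max(cv2.findContours((l==i).astype(np.uint8),0,1)[0],key=len)[:,0]+[u0,v0]
Q=np.array([onz(d,u,v,.040)[:2] for u,v in cnt]); cc=Q.mean(0)
for _ in range(10):
    m=np.abs(np.linalg.norm(Q-cc,axis=1)-.0235)<.003
    cc=least_squares(lambda x:np.linalg.norm(Q[m]-x,axis=1)-.0235,cc,loss='soft_l1',f_scale=.001).x
print('disc axis',cc.round(4),m.sum())
# white: bright low saturation & greenish-white
w=((mn>thr)&(mx-mn<40))[v0:v1,u0:u1].astype(np.uint8)
k,l,s,c=cv2.connectedComponentsWithStats(w)
for i in range(1,k):
    if s[i,4]<6: continue
    p=c[i]+[u0,v0]; ys,xs=np.where(l==i); 
    for z in (.034,.0635):
        q=np.array([onz(d,x+u0,y+v0,z)[:2] for x,y in zip(xs,ys)]); m=q.mean(0); e=np.linalg.svd(q-m)[2][0]
        if e@(m-cc)<0:e=-e
        print('white px',p.round(1),s[i,4],'z',z,'ctr',m.round(4),'r',np.linalg.norm(m-cc).round(4),'yaw from axis',np.degrees(np.arctan2(*(m-cc)[::-1])).round(2),'line yaw',np.degrees(np.arctan2(e[1],e[0])).round(2))
E
python3 dial.py w18.png 215 135 330 235 120; python3 dial.py w17.png 215 140 330 240 150;python3 dial.py w2.png 220 135 325 240 150; python3 dial.py w1.png 205 175 330 290 150
```

```text
disc axis [ 0.3307 -0.2766] 149
white px [270.8 138.5] 132 z 0.034 ctr [ 0.3767 -0.2688] r 0.0466 yaw from axis 9.55 line yaw 84.47
white px [270.8 138.5] 132 z 0.0635 ctr [ 0.3787 -0.2689] r 0.0486 yaw from axis 9.1 line yaw 84.47
white px [274.3 167.2] 2423 z 0.034 ctr [ 0.3528 -0.2741] r 0.0223 yaw from axis 6.28 line yaw -79.95
white px [274.3 167.2] 2423 z 0.0635 ctr [ 0.3571 -0.2737] r 0.0266 yaw from axis 6.22 line yaw -79.95
white px [327.8 179.7] 9 z 0.034 ctr [ 0.3469 -0.3212] r 0.0475 yaw from axis -70.12 line yaw -145.78
white px [327.8 179.7] 9 z 0.0635 ctr [ 0.3517 -0.3164] r 0.045 yaw from axis -62.22 line yaw -145.78
white px [328.7 185.3] 9 z 0.034 ctr [ 0.342  -0.3227] r 0.0475 yaw from axis -76.24 line yaw 11.3
white px [328.7 185.3] 9 z 0.0635 ctr [ 0.3473 -0.3177] r 0.0443 yaw from axis -68.05 line yaw 11.3
white px [318.3 200. ] 7 z 0.034 ctr [ 0.3281 -0.3154] r 0.039 yaw from axis -93.79 line yaw -165.07
white px [318.3 200. ] 7 z 0.0635 ctr [ 0.3347 -0.3111] r 0.0348 yaw from axis -83.39 line yaw -165.07
white px [320.4 217.8] 12 z 0.034 ctr [ 0.3122 -0.3195] 
[... 785 characters left out ...]
3] r 0.0288 yaw from axis 173.79 line yaw -175.86
white px [274.  210.6] 48 z 0.034 ctr [ 0.3354 -0.2946] r 0.0199 yaw from axis -74.2 line yaw -75.57
white px [274.  210.6] 48 z 0.0635 ctr [ 0.3329 -0.287 ] r 0.0119 yaw from axis -75.81 line yaw -75.57
disc axis [ 0.3311 -0.2747] 137
white px [259.5 255.2] 26 z 0.034 ctr [ 0.3119 -0.2852] r 0.0219 yaw from axis -151.06 line yaw 179.77
white px [259.5 255.2] 26 z 0.0635 ctr [ 0.3197 -0.2763] r 0.0115 yaw from axis -171.58 line yaw 179.77
white px [245.9 256.1] 37 z 0.034 ctr [ 0.3004 -0.2784] r 0.0309 yaw from axis -173.08 line yaw -178.32
white px [245.9 256.1] 37 z 0.0635 ctr [ 0.3092 -0.2701] r 0.0223 yaw from axis 168.12 line yaw -178.32
```

```bash
python3 - <<'E'
from h import *
d=load('w18.png'); g=d['frame'].astype(int); 
np.set_printoptions(linewidth=220)
print(g[195:236,266:288].min(-1))
E
```

```text
[[ 12  12  15  21  25  27  29  28  29  30  30  30  31  28  24  21  26  30  30  30  30  30]
 [ 16  15  15  20  26  27  28  28  29  30  30  31  29  28  24  22  25  29  29  30  28  29]
 [ 14  14  14  22  24  28  29  28  31  30  30  30  30  27  23  22  25  28  30  28  28  29]
 [ 13  14  16  21  26  27  28  28  29  29  30  29  31  27  25  22  26  28  28  29  28  29]
 [ 15  13  16  20  25  26  27  28  30  30  29  29  29  27  25  22  25  27  30  30  29  28]
 [ 13  14  15  18  24  25  26  25  26  29  29  30  28  26  23  22  24  28  28  28  28  30]
 [ 14  14  15  16  17  18  18  19  24  26  28  26  26  24  20  20  24  28  29  29  29  28]
 [ 13  12  12  12  16  16  16  22  30  32  28  21  17  17  16  18  24  28  29  29  28  29]
 [ 15  13  12  10  13  16  20  39  59  65  49  25  16  13  12  14  23  28  28  28  28  28]
 [ 15  14  11  13  13  14  26  56  86  94  71  35  15  11   8  14  17  23  25  27  26  26]
 [ 14  13  13  10  13  15  27  61  94 103  78  38  14  10  10  10  12  15  17  18  19  19]
 [ 12  12  12  11  13  15  28  61  94 104  79  38  15  11   9  11  12  14  14  14  14  13]
 [ 14  1
[... 1931 characters left out ...]
2 113 110  98  88 101 115 117 118 117 114 107  90  73  67  66]
 [ 65  66  65  72  90 106 113 113 109  98  88 101 115 118 117 111  97  84  74  69  66  67]
 [ 64  65  66  73  91 104 107 106 104  94  85 101 115 119 115  98  75  60  61  65  65  66]
 [ 65  65  65  69  78  84  83  81  83  77  78  99 114 116 112  95  69  50  54  61  64  63]
 [ 65  64  65  66  68  66  56  51  60  66  75  94 105 108 105  97  79  56  52  61  62  64]
 [ 63  63  63  63  64  60  50  43  53  68  80  91  96  95  95  95  86  68  58  62  63  64]
 [ 62  62  62  63  68  70  64  64  72  81  86  85  82  79  78  80  76  69  65  66  65  67]
 [ 76  75  69  69  77  84  89  96 102 102  94  83  75  70  69  69  70  69  69  68  69  69]]
```

```bash
python3 - <<'E'
from h import *
for n,us in [('w17.png',[(241,189),(239,189),(243,190)]),('w18.png',[(273,225),(273,228),(274,210),(255,190),(290,190)]),('w2.png',[(241,182)])]:
    d=load(n); W=cloud(d)
    for u,v in us: print(n,(u,v),np.nanmedian(W[v-1:v+2,u-1:u+2].reshape(-1,3),0).round(4))
    # skirt + ring heights: radial profile median z
    r=np.hypot(W[...,0]-.3303,W[...,1]+.2759)
    print([(a,np.nanmedian(W[...,2][(r>a/1000)&(r<(a+2)/1000)]).round(4)) for a in range(8,40,2)])
plan([(.345,-.25,.20,-87)],36)
E
```

```text
w17.png (241, 189) [ 0.3001 -0.2782  0.0342]
w17.png (239, 189) [ 0.2984 -0.2788  0.0341]
w17.png (243, 190) [ 0.3021 -0.2784  0.0345]
[(8, np.float64(0.0369)), (10, np.float64(0.0365)), (12, np.float64(0.0363)), (14, np.float64(0.0362)), (16, np.float64(0.0364)), (18, np.float64(0.2159)), (20, np.float64(0.2672)), (22, np.float64(0.2718)), (24, np.float64(0.2905)), (26, np.float64(0.2909)), (28, np.float64(0.2904)), (30, np.float64(0.2907)), (32, np.float64(0.2922)), (34, np.float64(0.297)), (36, np.float64(0.2973)), (38, np.float64(0.2974))]
w18.png (273, 225) [ 0.3013 -0.2783  0.0341]
w18.png (273, 228) [ 0.2987 -0.2785  0.0345]
w18.png (274, 210) [ 0.3229 -0.277   0.0624]
w18.png (255, 190) [ 0.3317 -0.2595  0.0356]
w18.png (290, 190) [ 0.3349 -0.2896  0.0361]
[(8, np.float64(0.0371)), (10, np.float64(0.0366)), (12, np.float64(0.0364)), (14, np.float64(0.0362)), (16, np.float64(0.2049)), (18, np.float64(0.261)), (20, np.float64(0.2646)), (22, np.float64(0.2845)), (24, np.float64(0.2851)), (26, np.float64(0.2845)), (28, np.float64(0.2851)), (30, np.float64(0.2894)), (32, np.float64(0.2914)), (34, np.float64(0.2915)), (36, np.float64(0.2914)), (38, np.float64(0.2911))]
w2.png (241, 182) [ 0.3003 -0.2786  0.0343]
[(8, np.float64(0.037)), (10, np.float64(0.0364)), (12, np.float64(0.0363)), (14, np.float64(0.0614)), (16, np.float64(0.2962)), (18, np.float64(0.2652)), (20, np.float64(0.2812)), (22, np.float64(0.281)), (24, np.float64(0.2851)), (26, np.float64(0.2855)), (28, np.float64(0.2866)), (30, np.float64(0.2898)), (32, np.float64(0.2926)), (34, np.float64(0.2928)), (36, np.float64(0.2926)), (38, np.float64(0.2925))]
[[-0.44, 0.12, -0.61, 0.47, 36], '--']
end [ 0.3448 -0.2498  0.2001] -86.97
```

```bash
sed -i 's/onz(d,u,v,.040)/onz(d,u,v,.0368)/' dial.py; python3 dial.py w17.png 215 140 330 240 150 | grep -v '0.0635 ctr \[ 0.30';python3 dial.py w2.png 220 135 325 240 150;  python3 dial.py w18.png 215 135 330 235 120 | head -1; python3 - <<'E'
from h import *
d=load('w18.png')
for u,v in [(272.6,227),(272.8,227)]: print('tab',onz(d,u,v,.0343).round(4))
p=[onz(d,274.67,v,.0633)[:2] for v in (205,218)]; print(p)
E
```

```text
disc axis [ 0.3301 -0.2758] 146
white px [241.4 189.4] 51 z 0.034 ctr [ 0.3005 -0.2785] r 0.0297 yaw from axis -174.88 line yaw -176.36
white px [274.5 215.3] 35 z 0.034 ctr [ 0.3348 -0.2944] r 0.0191 yaw from axis -75.73 line yaw -76.06
white px [274.5 215.3] 35 z 0.0635 ctr [ 0.3328 -0.2864] r 0.0109 yaw from axis -75.79 line yaw -76.06
disc axis [ 0.3301 -0.276 ] 150
white px [241.4 182. ] 61 z 0.034 ctr [ 0.3006 -0.2785] r 0.0296 yaw from axis -175.19 line yaw -175.86
white px [241.4 182. ] 61 z 0.0635 ctr [ 0.3013 -0.2723] r 0.029 yaw from axis 172.8 line yaw -175.86
white px [274.  210.6] 48 z 0.034 ctr [ 0.3354 -0.2946] r 0.0194 yaw from axis -74.23 line yaw -75.57
white px [274.  210.6] 48 z 0.0635 ctr [ 0.3329 -0.287 ] r 0.0114 yaw from axis -75.92 line yaw -75.57
disc axis [ 0.3301 -0.2766] 149
tab [ 0.2995 -0.2781  0.0343]
tab [ 0.2995 -0.2783  0.0343]
[array([ 0.32707775, -0.27709177]), array([ 0.31634417, -0.27818944])]
```

Emit:
play_rows --pt "0.5 0.5 0 0.2 60" --pt "0 0.5 0 0.2 60" --pt "0 0.5 0 0 60" --pt "0 0 0 0 60" --pt "0 0 0 0 60" --pt "0 0 0 0 60"

```text
clock: 38.25
ee_pos: [0.3106, -0.2784, 0.1457]
orientation: [[-0.998, -0.001, 0.06], [-0.06, 0.001, -0.998], [0.001, -1.0, -0.001]]
contact_force: [0.7, 0.2, -0.4]
opening: 0.0598
```

```bash
python3 st.py; python3 - <<'E'
from h import *
d,o=shot('wrist','w19.png')
a=cv2.imread('pics/w19.png')[100:260,175:375]; cv2.imwrite('pics/w19c.png',cv2.resize(a,None,fx=3.7,fy=3.7,interpolation=cv2.INTER_CUBIC))
E
```

```text
38.25 [ 0.3106 -0.2784  0.1457] 0.05983321561883163 F [ 0.7   0.21 -0.38] M [-0.039  0.111  0.035] zyaw -86.54
```

View pics/w19c.png

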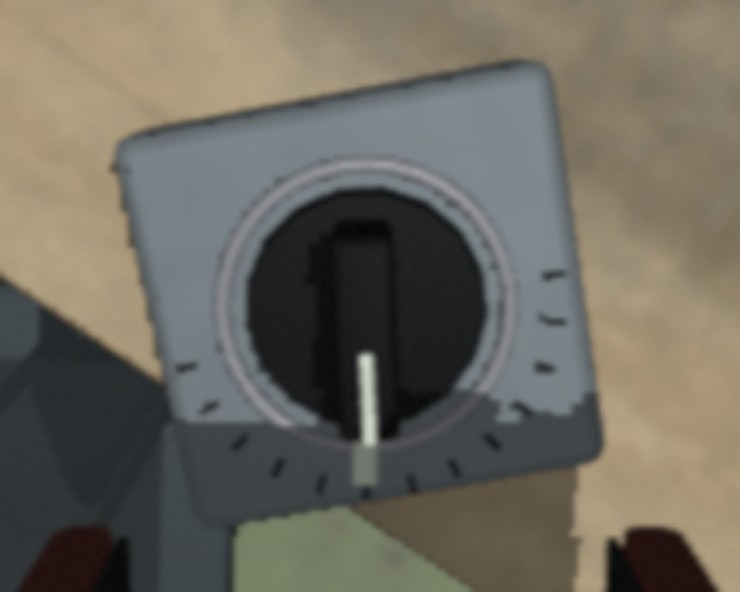

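```bash
python3 - <<'E'
from h import *
d=load('w19.png'); g=d['frame'].astype(int).min(-1)
# pointer centroid per row
pts=[]
for v in range(197,219,2):
    r=g[v,266:284]; w=np.clip(r-40,0,None); pts.append((v,(w*np.arange(266,284)).sum()/w.sum()))
print(pts)
print(g[218:236,264:285])
E
python3 dial.py w19.png 205 135 340 235 120 | head -1
```

```text
[(197, np.float64(273.4710743801653)), (199, np.float64(273.5961871750433)), (201, np.float64(273.7508591065292)), (203, np.float64(273.7958115183246)), (205, np.float64(273.937969924812)), (207, np.float64(274.07978723404256)), (209, np.float64(274.07342657342656)), (211, np.float64(274.2300724637681)), (213, np.float64(274.3627287853577)), (215, np.float64(274.4790619765494)), (217, np.float64(274.497520661157))]
[[ 70  65  59  47  36  31  36  44  88 155 190 187 142  76  37  34  38  46
   58  67  73]
 [ 76  73  72  67  61  59  68  78 103 152 181 179 142  94  68  66  68  70
   73  78  82]
 [ 76  78  78  79  78  79  89  99 111 133 147 145 121  94  82  81  81  79
   77  76  76]
 [ 71  73  75  75  76  79  93 105 111 117 119 116 102  86  78  76  76  74
   72  70  67]
 [ 66  66  66  68  69  75  93 105 111 111 111 108  97  81  71  68  67  65
   65  64  64]
 [ 64  64  64  65  66  73  92 106 111 110 110 106  96  79  67  65  63  63
   63  63  64]
 [ 63  64  64  63  64  72  93 106 111 111 110 106  95  78  68  63  64  63
   63  63  64]
 [ 63  63  63  64  64  72  92 106 111 110 109 106  95  78 
[... 253 characters left out ...]
9 105  94  76  66  63  63  63
   62  61  56]
 [ 61  62  63  64  64  72  92 105 108 109 108 104  94  76  65  64  63  63
   63  63  55]
 [ 61  63  63  63  64  70  88 100 102 101  99  98  89  74  65  64  64  64
   64  63  58]
 [ 62  63  62  63  64  66  72  79  77  70  70  74  73  68  63  63  63  62
   62  61  59]
 [ 63  62  62  63  63  62  64  64  58  45  43  56  63  62  61  60  61  59
   60  59  56]
 [ 61  62  62  62  62  61  62  60  52  38  37  50  57  59  59  59  59  60
   60  61  62]
 [ 61  60  60  61  59  59  59  58  51  41  40  51  57  60  63  63  62  62
   59  61  63]
 [ 59  59  58  58  58  59  59  59  59  57  56  56  58  58  61  63  63  63
   64  63  65]]
disc axis [ 0.3302 -0.2768] 186
```

```bash
python3 - <<'E'
from h import *
d=load('w19.png'); yaw=lambda a,b:np.degrees(np.arctan2(*(b-a)[:2][::-1])).round(2)
p=[onz(d,u,v,.0633) for u,v in [(273.5,197),(273.6,199),(274.36,213),(274.49,216)]]; print('ptr',yaw((p[0]+p[1])/2,(p[2]+p[3])/2))
t=[onz(d,273.05,v,.0343) for v in (221,229)]; print('tab line',yaw(t[0],t[1])); tm=(t[0]+t[1])/2
ax=np.array([.3302,-.2768,0]); print('axis fit',yaw(ax,tm),'ptr from axis',yaw(ax,p[3]),yaw(ax,p[2]),np.linalg.norm((tm-ax)[:2]))
E
```

```text
ptr -173.64
tab line -176.62
axis fit -177.23 ptr from axis -173.91 -173.87 0.030050363814495273
```

```bash
python3 - <<'E'
from h import *
plan([(.3307,-.2766,.1457,-83.8),(.3307,-.2766,.065,-83.8)],36)
E
```

```text
[[-0.5, 0.01, -0.02, -0.46, 36], '--', [0.0, 0.67, -0.0, 0.0, 36], [0.0, 0.68, -0.0, 0.0, 36], [0.0, 0.67, -0.0, 0.0, 36], '--']
end [ 0.3309 -0.2767  0.065 ] -83.79
```

Emit:
play_rows --pt "-0.5 0 -0.02 -0.46 36" --pt "0 0 0 0 36" --pt "0 0 0 0 36" --pt "0 0.67 0 0 36" --pt "0 0.67 0 0 36" --pt "0 0.67 0 0 36" --pt "0 0 0 0 36" --pt "0 0 0 0 36"

```text
clock: 38.97
ee_pos: [0.3296, -0.2759, 0.0652]
orientation: [[-0.994, -0.003, 0.107], [-0.107, 0.002, -0.994], [0.002, -1.0, -0.002]]
contact_force: [-0.6, -0.2, 0.9]
opening: 0.0361
```

```bash
python3 st.py
```

```text
38.9667 [ 0.3296 -0.2759  0.0652] 0.03614178124753118 F [-0.62 -0.24  0.92] M [-0.017  0.15   0.042] zyaw -83.83
```

Emit:
play_rows --pt "0 0 0 0 14" --pt "0 0 0 0 8" --pt "0 0 0 0 4" --pt "0 0 0 0 0" --pt "0 0 0 0 0" --pt "0 -0.03 0 0 0" --pt "0 0 0 0.27 0" --pt "0 0 0 0.25 0" --pt "0 0 0 0 0" --pt "0 0 0 0 0" --pt "0 0 0 0 0" --force 15

```text
clock: 39.88
ee_pos: [0.331, -0.2768, 0.067]
orientation: [[-0.999, 0.001, 0.054], [-0.054, -0.0, -0.999], [-0.001, -1.0, 0.0]]
contact_force: [2.1, -0.2, -3.8]
opening: 0.0109
```

```bash
python3 st.py
```

```text
39.8833 [ 0.331  -0.2768  0.067 ] 0.010867153105524397 F [ 2.13 -0.17 -3.82] M [ 0.041 -0.442 -0.071] zyaw -86.88
```

Release, lift and re-measure from the same viewpoint as before.

Emit:
play_rows --pt "0 0 0 0 36" --pt "0 0 0 0 36" --pt "0 0 0 0 36" --pt "0 0 0 0 36" --pt "0 -0.5 0 0 36" --pt "0 -0.8 0 0 60" --pt "0.5 -0.7 0 0 60" --pt "0 0 0 0 60" --pt "0 0 0 0 60" --pt "0 0 0 0 60"

```text
clock: 40.72
ee_pos: [0.3106, -0.2776, 0.1466]
orientation: [[-0.999, 0.0, 0.053], [-0.053, -0.0, -0.999], [-0.0, -1.0, 0.0]]
contact_force: [-0.7, -0.7, -0.6]
opening: 0.0597
```

```bash
python3 st.py; python3 - <<'E'
from h import *
d,o=shot('wrist','w20.png'); d=load('w20.png')
a=cv2.imread('pics/w20.png')[100:260,175:375]; cv2.imwrite('pics/w20c.png',cv2.resize(a,None,fx=3.7,fy=3.7,interpolation=cv2.INTER_CUBIC))
g=d['frame'].astype(int).min(-1)
pts=[]
for v in range(193,223,3):
    r=g[v,262:288]; w=np.clip(r-r.max()*.35,0,None); pts.append((v,round((w*np.arange(262,288)).sum()/w.sum(),2),r.max()))
print(pts); print(g[220:236,264:285])
E
python3 dial.py w20.png 205 135 340 240 120 | head -1
```

```text
40.7167 [ 0.3106 -0.2776  0.1466] 0.05973311239962266 F [-0.67 -0.7  -0.65] M [0.044 0.228 0.016] zyaw -86.94
[(193, np.float64(276.61), np.int64(30)), (196, np.float64(274.33), np.int64(174)), (199, np.float64(274.29), np.int64(193)), (202, np.float64(274.17), np.int64(189)), (205, np.float64(274.17), np.int64(188)), (208, np.float64(274.18), np.int64(187)), (211, np.float64(274.17), np.int64(187)), (214, np.float64(274.12), np.int64(187)), (217, np.float64(274.49), np.int64(186)), (220, np.float64(274.35), np.int64(138))]
[[ 75  76  78  80  79  80  84  97 113 130 138 133 118 100  87  81  81  81
   78  76  75]
 [ 68  70  72  75  76  76  80  94 106 113 114 112 108  97  84  77  76  75
   73  71  68]
 [ 65  66  66  66  68  69  75  93 106 111 111 110 106  95  79  69  67  66
   66  65  64]
 [ 64  64  63  64  64  66  72  93 107 110 111 110 106  95  78  67  64  64
   63  63  63]
 [ 63  64  64  64  64  64  72  93 106 110 110 110 106  94  78  66  63  63
   63  63  64]
 [ 64  63  64  64  64  64  72  93 106 110 110 109 106  94  77  66  63  63
   63  63  62]
 [ 62  63  63  63  64  64  71  93 10
[... 186 characters left out ...]
0 109 105  93  77  65  64  64
   63  63  63]
 [ 51  61  63  63  63  63  71  90 104 108 108 107 104  92  75  65  63  63
   62  63  61]
 [ 54  61  62  63  63  64  68  82  94  99  97  97  94  86  71  65  63  63
   63  63  62]
 [ 56  61  62  63  63  63  65  68  71  70  64  63  67  67  65  63  63  62
   61  61  61]
 [ 58  62  62  63  63  64  63  63  61  55  43  39  51  60  61  61  60  60
   60  59  59]
 [ 60  61  61  62  61  63  61  62  61  55  41  37  49  56  58  58  58  58
   59  61  63]
 [ 61  60  60  59  60  60  59  58  58  55  46  43  51  57  62  62  61  60
   60  60  63]
 [ 58  58  58  58  58  59  59  58  59  61  58  55  56  58  60  62  62  62
   63  64  64]]
disc axis [ 0.3302 -0.2767] 183
```

View pics/w20c.png

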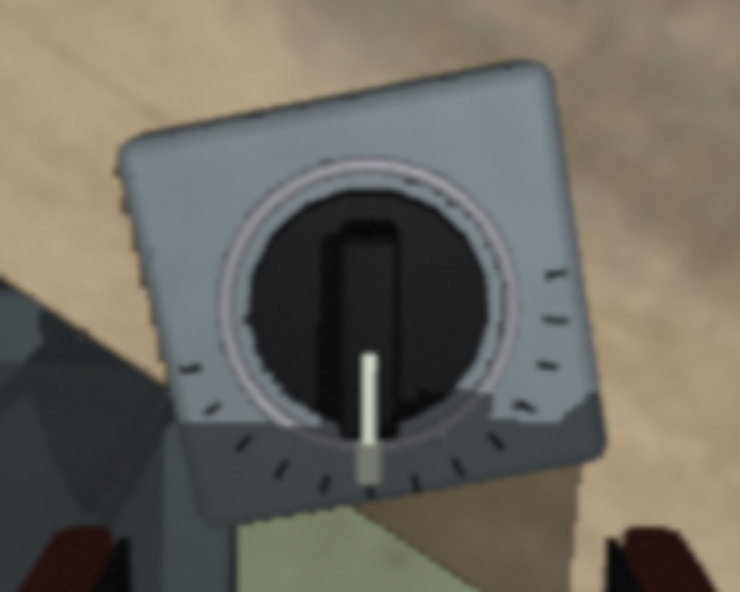

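The pointer (col 274.2) and the tab (col 274.0) now line up. I'll do a last check of the pans from above.

```bash
python3 - <<'E'
from h import *
plan([(.32,-.27,.22,None),(.49,-.20,.25,-20)],60,vmax=.9,tmax=.9)
E
```

```text
[[-0.08, -0.62, -0.06, -0.0, 60], [-0.08, -0.61, -0.05, -0.0, 60], [-0.09, -0.62, -0.06, -0.0, 60], '--', [-0.33, -0.06, -0.12, -0.86, 60], [-0.35, -0.05, -0.08, -0.86, 60], [-0.34, -0.06, -0.06, -0.85, 60], [-0.36, -0.06, -0.02, -0.86, 60], [-0.35, -0.06, 0.0, -0.86, 60], [-0.35, -0.05, 0.04, -0.86, 60], [-0.35, -0.06, 0.08, -0.86, 60], [-0.34, -0.06, 0.1, -0.85, 60], [-0.32, -0.06, 0.13, -0.86, 60], [-0.32, -0.05, 0.16, -0.86, 60], [-0.3, -0.06, 0.19, -0.86, 60], [-0.28, -0.06, 0.21, -0.86, 60], [-0.26, -0.06, 0.24, -0.85, 60], '--']
end [ 0.49   -0.2     0.2501] -20.02
```

Emit:
play_rows --pt "-0.08 -0.62 -0.06 0 60" --pt "-0.08 -0.62 -0.06 0 60" --pt "-0.08 -0.62 -0.06 0 60" --pt "-0.33 -0.06 -0.12 -0.86 60" --pt "-0.35 -0.05 -0.08 -0.86 60" --pt "-0.34 -0.06 -0.06 -0.85 60" --pt "-0.36 -0.06 -0.02 -0.86 60" --pt "-0.35 -0.06 0 -0.86 60" --pt "-0.35 -0.05 0.04 -0.86 60" --pt "-0.35 -0.06 0.08 -0.86 60" --pt "-0.34 -0.06 0.1 -0.85 60" --pt "-0.32 -0.06 0.13 -0.86 60"

```text
clock: 41.77
ee_pos: [0.4379, -0.2208, 0.2403]
orientation: [[-0.647, -0.003, 0.762], [-0.762, 0.002, -0.647], [0.001, -1.0, -0.003]]
contact_force: [0.1, -0.5, 0.8]
opening: 0.0602
```

Emit:
play_rows --pt "-0.32 -0.05 0.16 -0.86 60" --pt "-0.3 -0.06 0.19 -0.86 60" --pt "-0.28 -0.06 0.21 -0.86 60" --pt "-0.26 -0.06 0.24 -0.85 60" --pt "0 0 0 0 60" --pt "0 0 0 0 60" --pt "0 0 0 0 60"

```text
clock: 42.35
ee_pos: [0.4889, -0.1997, 0.2499]
orientation: [[-0.344, -0.003, 0.939], [-0.939, 0.001, -0.344], [0.0, -1.0, -0.003]]
contact_force: [-0.4, -0.2, 0.2]
opening: 0.06
```

```bash
python3 st.py; python3 - <<'E'
from h import *
d,o=shot('wrist','w21.png'); d=load('w21.png'); W=cloud(d); print(rim(W,(.5536,-.206)),rim(W,(.624,-.109))); relays(d); relays(d,.05,.06)
d,o=shot('side','s21.png')
E
```

```text
42.35 [ 0.4889 -0.1997  0.2499] 0.06004469846505712 F [-0.44 -0.19  0.19] M [-0.087  0.097 -0.023] zyaw -20.14
(array([ 0.55296286, -0.206053  ]), 1227) (array([ 0.62383237, -0.10925902]), 1074)
relay px [329. 153.] ctr [ 549.5 -192. ] size [16.4 56.3] long axis 97.9 zmax 0.0295
relay px [360. 197.] ctr [ 564.9 -243.6] size [17.2 25.2] long axis 107.8 zmax 0.0319
relay px [329. 153.] ctr [ 545.6 -186.6] size [15.9 52.2] long axis 97.9 zmax 0.0561
relay px [360. 197.] ctr [ 560.3 -234.3] size [15.  25.5] long axis 106.0 zmax 0.0559
```

View pics/w21.png

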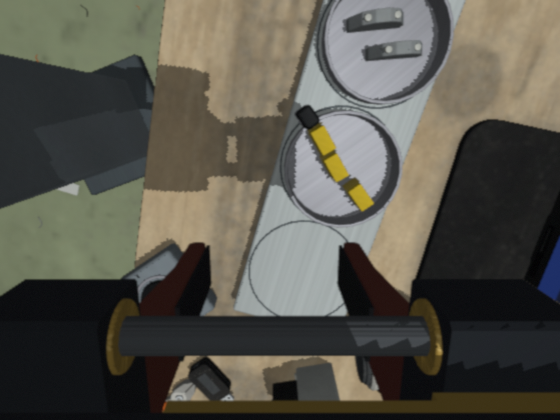

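View pics/s21.png

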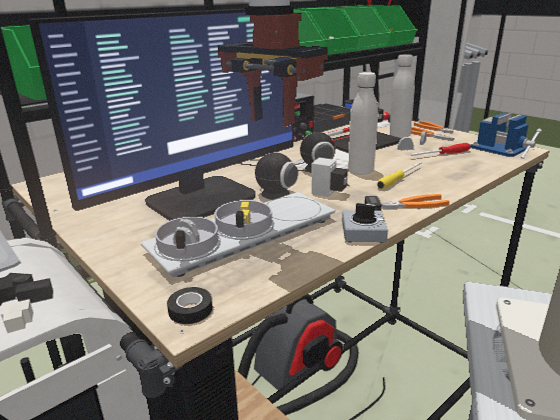

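```bash
python3 -c "
from rig import manip
print(manip.job_done())"
```

```text
the job is handed in; nothing more can be done
None
```

The job is done and handed in at about 42 s on the robot's clock; no verdict was reported.

In order, I:
1. turned the dial back to its zero stop, where the turning moment rose and the picture showed the pointer at zero;
2. slid the full pan by its handle onto the cross place;
3. stood the three relays found on the bench in the empty pan;
4. slid that pan onto the middle place;
5. turned the dial up to the index tab. My first setting was about 3° short, so I re-gripped the dial and corrected it.

Last checks:
- **Relay pan:** it stands about 0.7 mm from the centre of the heating place, with all three relays upright in it.
- **Full pan:** it is about 1 mm from the cross centre, with both blocks still in it.
- **Dial:** pointer and tab line up within about 0.5°. Early views of the tab's angle differed by 2–3°. I went by the two views that look along the tab.
- **Bench:** no relays are left in view. The tape and contactor look where they were in the side view, but I did not measure them.

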